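Press degassed microfluidic chips in the bonding press

ROBOT

A 6-joint arm with a two-finger parallel gripper is mounted at the origin on a cart in front of the work surface, level with it; the furniture and walls round the work are solid. World frame = base frame: x ahead of the robot, y to its left, z up, the work surface at z = 0. Lengths are in m, angles in rad, forces in N, time in s.
With the tool pointing down it reaches from about 0.3 to 0.875 m from the base axis. Payload 6.4 kg.
Tool frame: the origin (TCP) lies midway between the tips of the shut fingers; the grasp point (between the pads) lies 19 mm behind it (grasp_offset is the distance from the TCP to the grasp point, in m); z points along the fingers, y is the line along which they close (so a half turn about z gives the same grasp; the last joint's range is limited). The gripper opens to 85 mm and grips with 20 to 120 N. Pads are 22 mm wide; open, the fingers measure 114 mm over their backs; the gripper's body (76 mm by 85 mm) begins 54 mm behind the grasp point. The pads swing forward as they close: fully open they stand 13 mm farther back than shut.
Start: joints at [-1.528, 0.181, 1.607, -0, 1.354, -0.206], TCP at [0.142, -0.557, 0.231] pointing down, gripper open.
Joint ranges: [-2.99, 2.99], [-0.89, 2.07], [0.3, 2.58], [-1.14, 4.28], [0, 2.63], [-3.12, 3.12]. Speed limits (rad/s): [2.57, 2.57, 3.01, 3.14, 3.14, 3.14].

INTERFACE

Orientations are given as a unit quaternion [w, x, y, z].
In Python, from bench import * gives the robot as it stands. The module is installed in compiled form; this text tells all that it offers.
- The arm moves only by the tool servo_tool, never from a script. Its argument "commands" is text: rows parted by semicolons, each of 7 numbers parted by spaces: the turn, a rotation vector about the tool's x, y, z in rad, then the shift along the tool's x, y, z in mm, then the opening, from 0 (shut) to 1 (fully open). In form: wx wy wz dx dy dz claw; .... A call has 1 to 5 rows; each row shifts and turns the commanded pose from where the row before left it, along the tool's axes as they then stand; what a row does not reach is not made up. A row lasts 1/8 s, in which the tool goes at most 62.5 mm and 10.7 degrees, less where a joint would pass 70% of its speed; a pose out of reach is approached as far as the arm can. A call with a gripper value outside its range is refused whole. The fingers move at their own pace and stop on an object; the grip force is fixed at half the most. Time passes only in rows, so rows that do not move let the fingers close. It gives the time, the measured TCP pose, the force, the opening and the grip force at its end, in the units of the state.
- get_obs(): the state, without advancing time (a new reading comes with each control period).
- camera(name): name is "scene" or "side" or "wrist"; returns the picture (420x560x3 uint8, blue, green, red); there is no depth.
- calibration(name): a dict with "fx", "fy", "cx", "cy" (pixels), "R" (3x3) and "t" (3): a world point X has camera coordinates R X + t. Camera axes: x right, y down, z forward; pixel columns grow to the right and rows downward; lengths in m; the calibration is good to about 2 mm. A picture is of the moment at which its call begins: read the wrist's pose just before it. calibration takes no time and is no camera call; for the wrist camera it gives the pose at the moment of the call.
- hand_in(): hands the job in; it is judged then, once.
The state is a dict: "time_s": time; "q": joint angles; "dq": joint speeds; "joint_efforts": joint torques, N m; "eef_pos": TCP position; "eef_rot": TCP orientation; "wrist_force": force on the tool from outside, world axes, zero at the start; "torque": the same for the moment, N m; "opening": opening from 0.0 (shut) to 1.0 (fully open); "grasp_force": force on a finger pad.
Only numpy, scipy, OpenCV 4.12 (cv2) and the standard library are available. Lean on these libraries where they do the work, as an engineer would, in place of code of your own. Each camera call takes 0.05 s, during which the arm holds its last target. There are 200 camera calls.

TASK

The adhesive-bonded chips under the vacuum bell have finished degassing: vent the bell with its tap, lift it off and stand it on the round rubber mat, then draw the bed of the screw press right out, stack all the chips on it (right way up, square on one another, centred on the bed) and slide the bed fully home. Wind the press down until the platen just touches the stack and then give it half a turn more, no further, and leave it clamped. Put the empty bell back centred on its base plate, and leave the other things on the bench alone.

Things in the scene. Friction and masses are not known exactly. Their poses are not given: they have to be found in the camera images.
- bell_rim (a point): Vacuum bell: clear round cover, 184 mm across (grey rim flange 196 mm), 75 mm high to its flat top, wall 5 mm, hollow below, 0.45 kg, loose; it stands over the chips on the base plate. This point is the centre of its open lower rim, in the plane it stands on; z is up through the knob, x points from the knob to the vent tap
- bell_knob (a point): Round grey lifting knob in the middle of the bell's top, 34 mm across, 32 mm tall; this point is its centre, 102 mm above bell_rim. The tap and a small brass nipple stand at +x and -x of bell_rim, so take the knob with the fingers at +y and -y
- tap_grip (a point): Vent tap on the bell's top, 58 mm from the knob along +x of bell_rim: black upright wing handle 50 mm long, 9 mm thick, 18 mm tall on a vertical axis, 10 mm clear above the tap’s brass body (22 mm thick). This point is the centre of the wing, 112 mm above bell_rim; its x runs along the wing's length
- bell_tap (a joint): Angle of the vent tap: 0 = closed (wing points at the knob), grows anticlockwise seen from above to 1.571 = fully open (a stop); the chamber is vented past 1.2. Stays where it is left (0.03 N m friction). The bell may not be lifted before it is vented
- vac_base_top (a point): Fixed aluminium base plate of the vacuum chamber, a disc 210 mm across with a black gasket ring (160 to 204 mm across), on which the bell’s rim must stand; this point is the centre of its flat upper face, 24 mm above the worktop, on which the chips and the bell stand
- mat_top (a point): Fixed round rubber mat, 208 mm across, 3 mm thick, for the bell; the point is the centre of its upper face
- chip_a_mid (a point): Microfluidic chip: white plate with a clear top plate, 64 x 40 x 12 mm, 0.1 kg, loose; at the start it lies on the base plate under the bell. The point is its centre, half-way up; x along the 64 mm, y along the 40 mm, z up. Best taken by its 64 mm length. Two or three of chip_a, chip_b and chip_c, all alike, are there
- chip_b_mid (a point): Microfluidic chip: white plate with a clear top plate, 64 x 40 x 12 mm, 0.1 kg, loose; at the start it lies on the base plate under the bell. The point is its centre, half-way up; x along the 64 mm, y along the 40 mm, z up. Best taken by its 64 mm length. Two or three of chip_a, chip_b and chip_c, all alike, are there
- chip_c_mid (a point): Microfluidic chip: white plate with a clear top plate, 64 x 40 x 12 mm, 0.1 kg, loose; at the start it lies on the base plate under the bell. The point is its centre, half-way up; x along the 64 mm, y along the 40 mm, z up. Best taken by its 64 mm length. Two or three of chip_a, chip_b and chip_c, all alike, are there
- press_axis (a point): Fixed screw press with two columns and a crosshead over the bed, 200 mm wide along x; this point lies on the worktop on the vertical screw axis. The columns stand at x = +78 and -78 mm, the crosshead is at 155 to 190 mm height, y from -25 to 25 mm; the base plate, 22 mm high, reaches x -85 to 85 and y -185 to 75 mm. The bed draws out along this frame's -y
- bed_top (a point): Centre of the bed's flat upper face (aluminium plate 100 x 100 mm, with a grey inlay of 72 x 48 mm in the middle), 40 mm above the worktop. The chips are stacked here, their length along its x. Only with the bed drawn right out is there room for a hand above it
- press_bed (a joint): How far the bed is drawn out towards -y of press_axis, in m: 0 = fully home (bed centre on the screw axis), 0.11 = right out against the stop. Needs about 2 N
- bed_handle (a point): Upright black post for moving the bed, 16 mm thick, grip 50 mm tall on a flat steel tongue, 115 mm from the bed centre towards -y; the point is its axis at 64 mm above the worktop
- press_wheel (a joint): Angle of the press's hand wheel: grows clockwise seen from above, and then the screw goes down 12 mm a turn (6.283 rad); range 0 to 28.8. About 0.10 N m of friction, it stays where it is left, also under the springs' load
- knob_center (a point): Centre of the upright black turning handle on the hand wheel, 22 mm thick, 42 mm tall, 36 mm from the screw axis, which it circles and with which it sinks; it revolves freely on its pin, so a hand need not turn with it. Nothing stands above the wheel (92 mm across, its face 24 mm below this point)
- platen_face (a point): Centre of the platen's flat underside (86 mm along x, 70 mm along y), which comes down on the stack
- press_platen (a joint): How far the disc springs between screw and platen are squeezed, in m: 0 until the platen touches, then 12 mm for each full turn past contact less what the stack gives (half a turn: about 5 to 6 mm, some 25 N on the stack); 14 mm at most
- petri_a: Bystander, loose: closed petri dish, 91 mm across, 15 mm high; to be left alone. Origin at the centre of its underside
- forceps: Bystander, loose: steel forceps lying flat, 23 x 132 x 7 mm, long along y; to be left alone. Origin at the centre of its underside
- dropper_bottle: Bystander, loose: dropper bottle, 32 mm across, 76 mm high; to be left alone. Origin at the centre of its underside
- marker_blue: Bystander, loose: marker pen lying, 13 x 130 x 13 mm, long along y; to be left alone. Origin at the centre of its underside
Not all that is in view belongs to the job. What is shaped like the part that bears bell_rim but blue is not meant. Of the things shaped like the part that bears mat_top, the black one is meant.

How it is judged:
On the way, in this order (a step that is already met when the one before it is completed fails the run):
1. the vent tap is turned open (past 1.2 rad) with the bell still on its base (value of joint bell_tap above 1.2 rad and z of bell_rim in the frame of vac_base_top below 0.006 m), for 0.2 s.
2. the bell stands on the mat (within 35 mm of its centre) (horizontal distance between bell_rim and mat_top below 0.035 m and z of bell_rim in the frame of mat_top below 0.004 m and angle between bell_rim's own z axis and vertical below 0.04 rad), for 0.2 s.
3. all chips are stacked on the bed and the bed is home, the platen not yet on them (horizontal distance between each of chip_a_mid, chip_b_mid, chip_c_mid and bed_top below 0.012 m and angle between the x axis of each of chip_a_mid, chip_b_mid, chip_c_mid and the x axis of bed_top, either way round below 0.17 rad and angle between each of chip_a_mid, chip_b_mid, chip_c_mid's own z axis and vertical below 0.06 rad and z of each of chip_a_mid, chip_b_mid, chip_c_mid in the frame of bed_top below 0.035 m and value of joint press_bed below 0.006 m and value of joint press_platen below 0.001 m), for 0.2 s.
4. the stack is clamped at half a turn past contact (horizontal distance between each of chip_a_mid, chip_b_mid, chip_c_mid and bed_top below 0.012 m and angle between the x axis of each of chip_a_mid, chip_b_mid, chip_c_mid and the x axis of bed_top, either way round below 0.17 rad and angle between each of chip_a_mid, chip_b_mid, chip_c_mid's own z axis and vertical below 0.06 rad and z of each of chip_a_mid, chip_b_mid, chip_c_mid in the frame of bed_top below 0.035 m and value of joint press_bed below 0.006 m and value of joint press_platen between 0.0038 and 0.0078 m), for 0.5 s.
At the end, for the whole second after the job is handed in: every chip lies in the stack on the bed, upright, within 12 mm of its centre and within 0.17 rad of square; the bed is home (within 6 mm); the press is clamped half a turn past contact (springs squeezed 3.8 to 7.8 mm) and still; the bell stands on its base plate within 10 mm of its centre (all of step 4 and horizontal distance between bell_rim and vac_base_top below 0.01 m and z of bell_rim in the frame of vac_base_top below 0.004 m and angle between bell_rim's own z axis and vertical below 0.04 rad and velocity of joint press_wheel below 0.05 rad/s); the robot touches nothing.
It fails at once if the bell is lifted before it is vented (value of joint bell_tap below 1.2 rad and z of bell_rim in the frame of vac_base_top above 0.008 m).
It fails at once if the press is overtightened (springs squeezed more than 9.5 mm) (value of joint press_platen above 0.0095 m).
It fails at once if the petri dish, forceps, dropper bottle or marker is knocked more than 30 mm away (distance of any of petri_a, forceps, dropper_bottle, marker_blue from where it was at the start of the episode above 0.03 m).
Of chip_a, chip_b, chip_c only 2 to 3 are there at a start; the rules pass over those that are not, and their reading is None.
At some moment in a run one of bell may be knocked a few centimetres aside while the robot is not near it.
Once in a run the grip may slacken for a moment while it holds something.
It also fails if it takes over 210 s, if anything falls off the work surface, if the arm or the gripper's body presses on something with over 40 N, if the wrist force passes 120 N, or if a joint passes its speed limit or range.

## Working session

There is one attempt and no reset: what is moved stays moved. The work goes in short steps, Python scripts to look and compute and a tool call to move; the robot and the scene stay as the last step left them, time stands still between calls to the robot, and variables do not carry over. Pictures are saved under pics/ and viewed, at most 14 in all, crops included, and the job is handed in when it is done.

Besides the shell and the picture viewer there is one more tool, called after "Call:" as name(argument=value, ...) on one line, values as JSON. servo_tool: Moves the arm, as the interface text tells. Its arguments: {"type":"object","properties":{"commands":{"type":"string"}},"required":["commands"]}

```bash
mkdir -p pics
cat > h.py <<'E'
from bench import *
import numpy as np, cv2
from scipy.spatial.transform import Rotation as Ro
def cal(n):
    c=calibration(n); return c,np.array(c["R"]),np.array(c["t"])
def ray(n,uv,z,C=None):
    c,R,t=C or cal(n)
    d=R.T@np.array([(uv[0]-c["cx"])/c["fx"],(uv[1]-c["cy"])/c["fy"],1]); o=-R.T@t
    return o+d*(z-o[2])/d[2]
def proj(n,X,C=None):
    c,R,t=C or cal(n); p=R@np.array(X)+t
    return np.array([c["fx"]*p[0]/p[2]+c["cx"],c["fy"]*p[1]/p[2]+c["cy"]])
def pose():
    o=get_obs(); q=o["eef_rot"]; return np.array(o["eef_pos"]),Ro.from_quat([q[1],q[2],q[3],q[0]])
def go(target,yaw=None):
    """print tool-frame shift (mm) to world TCP target, and wz to bring tool y axis to world yaw (mod pi)"""
    p,r=pose(); 
    print("shift mm",np.round(r.inv().apply(np.array(target)-p)*1000,1),end=' ')
    m=r.as_matrix(); yy=np.arctan2(m[1,1],m[0,1])
    print("tool y yaw %.3f tilt %s"%(yy,np.round(m[:2,2],3)),end=' ')
    if yaw is not None:
        d=(yaw-yy+np.pi/2)%np.pi-np.pi/2; print("wz %.3f"%(-d),end=' ')
    print()
E
python3 - <<'E'
from h import *
for n in ("scene","side","wrist"):
    C=cal(n); im=camera(n); cv2.imwrite(f"pics/{n}0.png",im); 
    print(n,C[0]["fx"],np.round(-C[1].T@C[2],3),np.round(C[1][2],3))
print(get_obs()); go([0.5,0,0.3],0)
E
```

```text
scene 452.928903570761 [-0.129  1.193  1.24 ] [ 0.406 -0.683 -0.607]
side 527.9393369084438 [-0.052 -1.372  1.459] [ 0.315  0.694 -0.648]
wrist 320.6223631174495 [ 0.21  -0.54   0.372] [-0.275 -0.068 -0.959]
{'time_s': 0.15, 'q': array([-1.52828031e+00,  1.81365383e-01,  1.60772857e+00, -5.90105122e-06,
        1.35383796e+00, -2.06296853e-01]), 'dq': array([-5.87262753e-04, -1.27238885e-03, -2.26251633e-03, -9.67445180e-04,
        4.23217283e-05,  1.53878801e-03]), 'joint_efforts': array([ 1.12516998e-03, -4.45258856e+01, -3.51688457e+01, -2.91833585e-04,
        5.86170718e-03, -5.45577791e-06]), 'eef_pos': array([ 0.14159489, -0.55687032,  0.23061798]), 'eef_rot': array([-6.67622029e-04,  9.92271194e-01,  1.24086380e-01,  5.19037711e-05]), 'wrist_force': array([-0.07932824, -0.05268665,  0.18768404]), 'torque': array([-0.04689381, -0.03244721, -0.01200783]), 'grasp_force': 0.0, 'opening': 0.9989690962778359}
shift mm [ 484.5 -451.6  -68.7] tool y yaw -1.322 tilt [-0.     0.001] wz -1.322
```

View pics/scene0.png

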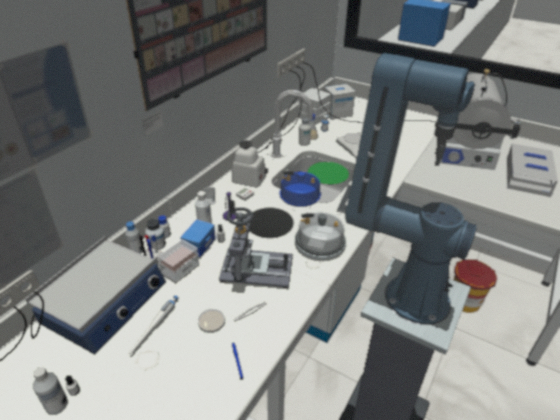

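View pics/side0.png

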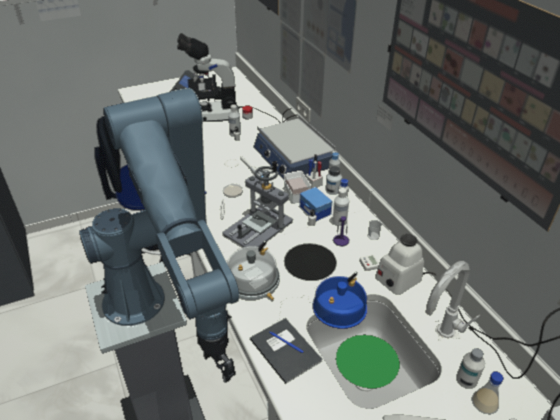

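Scene view: the candidates for the bell are the clear/grey one (320,235) and the blue one (300,188, a decoy). For the mat they are the black disc (270,222) and the green one (326,173, a decoy). The press is at (258,262). In the side view the bell is at (250,272), the black mat at (310,262) and the press at (262,210). I choose the clear bell and the black mat, and check that choice in a close crop.

Run:
```python
from h import *
a=cv2.imread("pics/scene0.png")[190:300,205:355]; b=cv2.imread("pics/side0.png")[160:305,205:345]
A=cv2.resize(a,None,fx=2.66,fy=2.66,interpolation=cv2.INTER_CUBIC); B=cv2.resize(b,(400,414),interpolation=cv2.INTER_CUBIC)
o=np.zeros((414,800,3),np.uint8); o[:A.shape[0],:399]=A[:,:399]; o[:,400:]=B; cv2.imwrite("pics/crop0.png",o)
print("scene bellbase",ray("scene",(320,240),.03),"mat",ray("scene",(270,222),.003),"press wheel",ray("scene",(240,215),.22))
print("side bell",ray("side",(250,278),.03),"mat",ray("side",(310,262),.003))
# mat by blob
for n,box in (("scene",(245,205,300,240)),("side",(280,240,342,282))):
    im=cv2.imread(f"pics/{n}0.png"); x0,y0,x1,y1=box
    m=(im[y0:y1,x0:x1].max(2)<60).astype(np.uint8)
    k,l,s,c=cv2.connectedComponentsWithStats(m); i=1+s[1:,4].argmax(); 
    cs,_=cv2.findContours((l==i).astype(np.uint8),0,1); e=cv2.fitEllipse(cv2.convexHull(max(cs,key=cv2.contourArea)))
    print(n,s[i],e,ray(n,(e[0][0]+x0,e[0][1]+y0),.003))
```

```text
scene bellbase [ 0.42277612 -0.06135502  0.03      ] mat [ 0.67030312 -0.0786995   0.003     ] press wheel [0.64283892 0.16815274 0.22      ]
side bell [ 0.41968195 -0.0949078   0.03      ] mat [ 0.6744249  -0.08846164  0.003     ]
scene [  5   5  42  26 842] ((24.676286697387695, 17.80096435546875), (26.610851287841797, 42.021697998046875), 88.4939956665039) [ 0.66860913 -0.07339902  0.003     ]
side [   5    4   51   36 1402] ((29.7905330657959, 21.692768096923828), (35.05288314819336, 50.37137985229492), 93.79320526123047) [ 0.6744584  -0.08660799  0.003     ]
```

View pics/crop0.png

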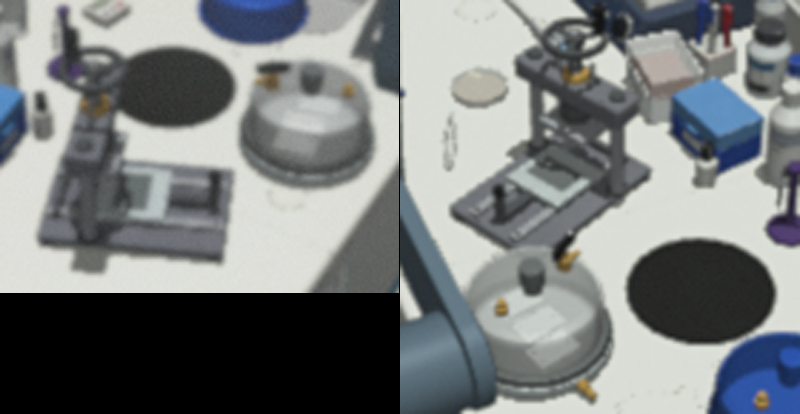

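The crop shows a clear bell with chips visible inside it, standing beside the press. The black mat lies next to it, and the blue bell is separate. The choice holds, so I move the wrist camera over the bell.

Call:
servo_tool(commands="0 0 0 36 -38 -15 1;0 0 0 36 -38 -15 1;0 0 0 36 -38 -15 1;0 0 0 36 -38 -15 1;0 0 0 36 -38 -15 1")

```text
time_s: 0.78
eef_pos: [0.2698, -0.3271, 0.3066]
eef_rot: [-0.0, 0.992, 0.124, 0.0]
wrist_force: [0.8, -0.1, 1.5]
opening: 1.005
grasp_force: 0.0
```

Call:
servo_tool(commands="0 0 0 36 -38 -15 1;0 0 0 36 -38 -15 1;0 0 0 36 -38 -15 1;0 0 0 36 -38 -15 1;0 0 0 0 0 0 1")

```text
time_s: 1.4
eef_pos: [0.3728, -0.1434, 0.3676]
eef_rot: [0.001, 0.992, 0.127, 0.001]
wrist_force: [1.1, 0.3, 1.0]
opening: 0.997
grasp_force: 0.0
```

Run:
```python
from h import *
p,r=pose(); C=cal("wrist"); im=camera("wrist"); cv2.imwrite("pics/w1.png",im); np.save("w1.npy",np.array([C[1].ravel(),],dtype=float))
import pickle; pickle.dump(C,open("w1.pkl","wb")); print(p, -C[1].T@C[2], C[1][2], get_obs()["time_s"])
```

```text
[ 0.37283922 -0.14342684  0.36756535] [ 0.44104298 -0.12533331  0.50957983] [-0.27215245 -0.07188306 -0.95956546] 1.45
```

View pics/w1.png

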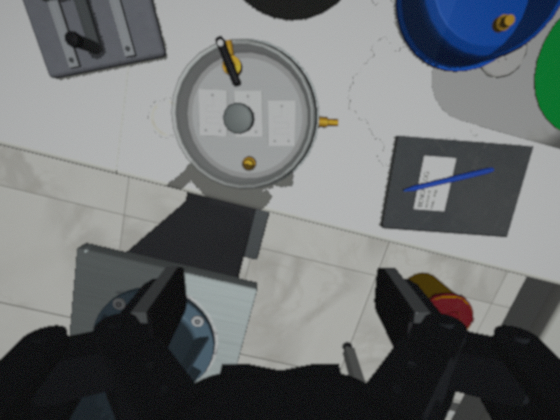

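Wrist view: the bell is centred near (245,112), with its knob at (238,118). The tap wing runs from (219,40) to (238,83) and the nipple is at (249,162). Three chips are visible at (212,112), (248,112) and (282,122). The press handle is at (85,42).

Run:
```python
from h import *
import pickle; C=pickle.load(open("w1.pkl","rb"))
im=cv2.imread("pics/w1.png")
hsv=cv2.cvtColor(im,cv2.COLOR_BGR2HSV)
m=np.zeros(im.shape[:2],np.uint8); m[30:95,200:260]=(im[30:95,200:260].max(2)<55)
ys,xs=np.nonzero(m); print("wing px",len(xs),xs.mean(),ys.mean(),xs.min(),xs.max(),ys.min(),ys.max())
k=ray("wrist",(238,118),.142,C); w0=ray("wrist",(220,40),.145,C); w1=ray("wrist",(238,82),.145,C); n=ray("wrist",(249,162),.11,C)
print("knobtop",k,"wing",w0,w1,(w0+w1)/2,"nip",n)
# flange circle: bell rim ellipse
print("flange l/r",ray("wrist",(172,112),.03,C),ray("wrist",(317,112),.03,C), "t/b",ray("wrist",(245,38),.03,C),ray("wrist",(245,188),.03,C))
for u in ((212,112),(248,112),(282,122)): print(ray("wrist",u,.036,C))
print("bed handle",ray("wrist",(75,38),.089,C))
d=(w0+w1)/2-k; print(np.arctan2(d[1],d[0]), np.hypot(*d[:2]))
```

```text
wing px 296 228.94256756756758 64.3141891891892 218 239 38 84
knobtop [ 0.43051392 -0.08079628  0.142     ] wing [ 0.5007247  -0.04685047  0.145     ] [ 0.46628625 -0.07328677  0.145     ] [ 0.48350547 -0.06006862  0.145     ] nip [ 0.38187809 -0.10141125  0.11      ]
flange l/r [0.41166964 0.02564875 0.03      ] [ 0.46365735 -0.17456501  0.03      ] t/b [ 0.53036969 -0.05411111  0.03      ] [ 0.33005211 -0.09959533  0.03      ]
[ 0.42619368 -0.03075955  0.036     ]
[ 0.43893814 -0.07984068  0.036     ]
[ 0.43786243 -0.12963621  0.036     ]
bed handle [0.46902853 0.1308461  0.089     ]
0.37285412512839894 0.056901146072631394
```

Call:
servo_tool(commands="0 0 0 27 -15 42 1;0 0 0 27 -15 42 1;0 0 0 27 -14 42 1;0 0 -0.13 0 0 0 1;0 0 -0.13 0 0 0 1")

```text
time_s: 2.08
eef_pos: [0.438, -0.0845, 0.2384]
eef_rot: [-0.001, 0.967, 0.253, -0.002]
wrist_force: [-1.1, -0.2, 0.1]
opening: 1.002
grasp_force: 0.0
```

Call:
servo_tool(commands="0 0 -0.14 0 0 0 1;0 0 0 0 0 0 1;0 0 0 0 0 0 1")

```text
time_s: 2.45
eef_pos: [0.4386, -0.0843, 0.2399]
eef_rot: [-0.0, 0.949, 0.317, -0.0]
wrist_force: [-0.3, 0.1, -0.1]
opening: 0.998
grasp_force: 0.0
```

```bash
cat >> h.py <<'E'
import pickle
def snap(tag):
    C=cal("wrist"); im=camera("wrist"); cv2.imwrite(f"pics/{tag}.png",im); pickle.dump(C,open(f"{tag}.pkl","wb")); return im,C
def load(tag): return cv2.imread(f"pics/{tag}.png"),pickle.load(open(f"{tag}.pkl","rb"))
E
python3 - <<'E'
from h import *
im,C=snap("w2"); print(pose()[0]); go([.4835,-.06,.2],-.92)
E
```

```text
[ 0.43877894 -0.08411087  0.24000528]
shift mm [50.2  7.7 40. ] tool y yaw -0.925 tilt [-0.001  0.   ] wz -0.005
```

View pics/w2.png

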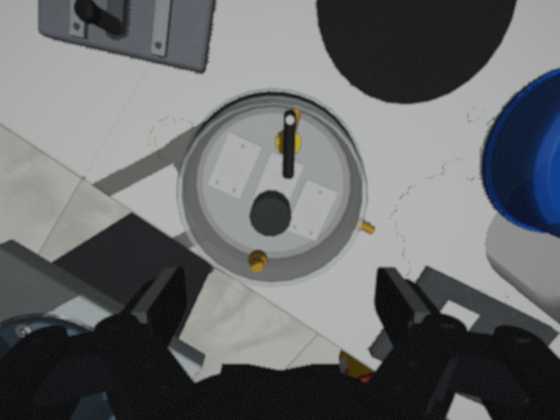

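The wing runs straight up the image from (290,112) to (289,178), so it lines up with the tool. The knob top is at (270,213) and the nipple at (258,261).

Run:
```python
from h import *
im,C=load("w2")
def blob(box,thr,z):
    x0,y0,x1,y1=box; m=(im[y0:y1,x0:x1].max(2)<thr).astype(np.uint8)
    k,l,s,c=cv2.connectedComponentsWithStats(m); i=1+s[1:,4].argmax(); print(s[i]+[x0,y0,0,0,0],c[i]+[x0,y0],cv2.minAreaRect(np.argwhere(l==i)[:,::-1].astype(np.float32)))
    return ray("wrist",c[i]+[x0,y0],z,C)
w=blob((270,100,310,195),50,.14); k=blob((240,185,300,245),80,.139)
w0=ray("wrist",(290,112),.145,C); w1=ray("wrist",(289,178),.145,C)
print("wing",w,(w0+w1)/2,np.hypot(*(w1-w0)[:2]),"yaw",np.arctan2(*(w0-w1)[1::-1])); k2=ray("wrist",(270,213),.142,C); print("knob",k,k2); n=ray("wrist",(258,261),.112,C)
for a in(k,k2):
    for v in (w-a,a-n,w-n): print(np.arctan2(v[1],v[0]),np.hypot(*v[:2]))
go([*w[:2],.18],-.925); go([*((w0+w1)/2)[:2],.18],-.925)
```

```text
[283 124  12  54 504] [288.11111111 149.58333333] ((17.665979385375977, 50.34844970703125), (10.716207504272461, 53.217777252197266), 2.6025619506835938)
[ 250  191   41   45 1427] [270.31184303 213.07288017] ((30.0, 28.0), (44.0, 40.0), 90.0)
wing [ 0.48070624 -0.05935521  0.14      ] [ 0.48367087 -0.05820457  0.145     ] 0.04696150785398192 yaw 0.6361806775928298
knob [ 0.43290975 -0.07809094  0.139     ] [ 0.43358091 -0.07740577  0.142     ]
0.37358186800917914 0.05133743193001496
0.41407480380036976 0.055338286975394245
0.3945877799334899 0.10665388618220772
0.36579460201995506 0.05046404369874539
0.420427958338985 0.056229531173799904
0.3945877799334899 0.10665388618220772
shift mm [48.4  5.5 60. ] tool y yaw -0.925 tilt [-0.001  0.   ] wz -0.000 
shift mm [51.5  6.3 60. ] tool y yaw -0.925 tilt [-0.001  0.   ] wz -0.000
```

Call:
servo_tool(commands="0 0 0 17 2 14 0.7;0 0 0 17 2 14 0.7;0 0 0 17 2 14 0.7;0 0 0 0 0 37 0.7;0 0 0 0 0 37 0.7")

```text
time_s: 3.12
eef_pos: [0.4837, -0.0576, 0.1235]
eef_rot: [0.0, 0.948, 0.318, 0.0]
wrist_force: [0.4, 1.0, -0.1]
opening: 0.697
grasp_force: 0.0
```

Call:
servo_tool(commands="0 0 0 0 0 0 0.3;0 0 0 0 0 0 0;0 0 0 0 0 0 0;0 0 0 0 0 0 0;0 0 0 0 0 0 0")

```text
time_s: 3.75
eef_pos: [0.4847, -0.058, 0.1263]
eef_rot: [0.001, 0.948, 0.319, 0.001]
wrist_force: [-1.5, 0.1, 6.2]
opening: 0.087
grasp_force: 61.6
```

Call:
servo_tool(commands="0 0 -0.15 0 0 -2 0;0 0 -0.15 0 0 0 0;0 0 -0.15 0 0 0 0;0 0 -0.15 0 0 0 0;0 0 -0.15 0 0 0 0")

```text
time_s: 4.38
eef_pos: [0.4836, -0.0573, 0.1267]
eef_rot: [0.0, 0.764, 0.646, 0.0]
wrist_force: [0.7, 0.6, -1.9]
opening: 0.091
grasp_force: 60.3
```

Call:
servo_tool(commands="0 0 -0.15 0 0 0 0;0 0 -0.15 0 0 0 0;0 0 -0.15 0 0 0 0;0 0 0 0 0 0 0;0 0 0 0 0 0 0")

```text
time_s: 5.0
eef_pos: [0.4837, -0.0575, 0.1266]
eef_rot: [0.0, 0.603, 0.797, 0.0]
wrist_force: [2.3, -0.4, -2.1]
opening: 0.091
grasp_force: 60.3
```

Call:
servo_tool(commands="0 0 0 0 0 0 0.35;0 0 0 0 0 0 0.35;0 0 0 0 0 -40 0.35;0 0 0 0 0 -60 0.8;0 0 0.17 0 0 -20 1")

```text
time_s: 5.62
eef_pos: [0.4851, -0.0581, 0.2506]
eef_rot: [0.003, 0.669, 0.743, 0.001]
wrist_force: [-0.1, 0.3, 0.1]
opening: 0.767
grasp_force: 0.0
```

Call:
servo_tool(commands="0 0 0.17 0 0 0 1;0 0 0.17 0 0 0 1;0 0 0.17 0 0 0 1;0 0 0.17 0 0 0 1;0 0 0.17 0 0 0 1")

```text
time_s: 6.25
eef_pos: [0.4833, -0.0575, 0.2465]
eef_rot: [0.0, 0.917, 0.4, 0.0]
wrist_force: [0.5, 0.5, 0.4]
opening: 0.997
grasp_force: 0.0
```

Call:
servo_tool(commands="0 0 0.17 0 0 0 1;0 0 0.17 0 0 0 1;0 0 0.1 -30 0 0 1;0 0 0 -25 0 0 1;0 0 0 0 0 0 1")

```text
time_s: 6.88
eef_pos: [0.433, -0.0814, 0.2465]
eef_rot: [0.0, 0.981, 0.192, 0.0]
wrist_force: [0.3, 0.2, 0.3]
opening: 1.0
grasp_force: 0.0
```

Run:
```python
from h import *
im,C=snap("w3"); print(pose()[0]); 
x0,y0,x1,y1=220,160,320,280
k=ray("wrist",(270,213),.142,C)
for X in ([.433,-.078,.142],[.486,-.057,.145]): print(proj("wrist",X,C))
go([.433,-.078,.25],-1.18)
```

```text
[ 0.43380967 -0.08122085  0.24665258]
[276.58988024 209.20379372]
[276.95126305 136.07232621]
shift mm [ 0.5 -3.3 -3.3] tool y yaw -1.184 tilt [ 0.001 -0.   ] wz -0.004
```

View pics/w3.png

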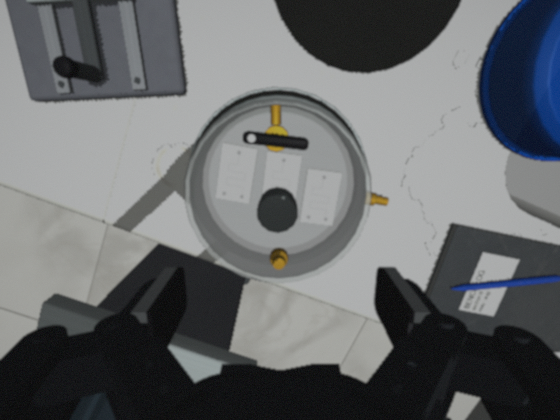

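Wing (249,138)–(306,143): it is now square to the knob–tap line, at about 1.48 rad, so the bell is vented. The knob is at (277,210), as predicted, so I grasp it.

Call:
servo_tool(commands="0 0 0 0 -3 46 1;0 0 0 0 0 46 1;0 0 0 0 0 46 1;0 0 0 0 0 0 0.3;0 0 0 0 0 0 0")

```text
time_s: 7.55
eef_pos: [0.434, -0.0785, 0.1098]
eef_rot: [0.001, 0.981, 0.193, 0.001]
wrist_force: [-0.6, -0.1, 0.4]
opening: 0.603
grasp_force: 0.0
```

Call:
servo_tool(commands="0 0 0 0 0 0 0;0 0 0 0 0 0 0;0 0 0 0 0 0 0")

```text
time_s: 7.92
eef_pos: [0.4345, -0.0789, 0.1107]
eef_rot: [0.001, 0.981, 0.193, 0.002]
wrist_force: [-0.1, 0.2, 6.9]
opening: 0.381
grasp_force: 59.7
```

Run:
```python
from h import *
# mat edge points from w1,w2 dark contour, circle fit
P=[]
for t,box in (("w2",(300,0,530,115)),("w3",(265,0,470,85))):
    im,C=load(t); x0,y0,x1,y1=box
    m=(im[y0:y1,x0:x1].max(2)<70).astype(np.uint8)
    k,l,s,c=cv2.connectedComponentsWithStats(m); i=1+s[1:,4].argmax()
    cs,_=cv2.findContours((l==i).astype(np.uint8),0,1); c=max(cs,key=cv2.contourArea)[:,0]+[x0,y0]
    c=c[c[:,1]>3]; c=np.array([ray("wrist",u,.003,C)[:2] for u in c]); P=c
    A=np.c_[2*c,np.ones(len(c))]; s=np.linalg.lstsq(A,(c**2).sum(1),rcond=None)[0]; print(t,s[:2],np.sqrt(s[2]+s[0]**2+s[1]**2))
im,C=load("w3"); print("blue rim near edge",ray("wrist",(485,90),.07,C),ray("wrist",(485,90),.0,C), "press base corners", ray("wrist",(184,94),.022,C),ray("wrist",(30,100),.022,C))
go([.671,-.08,.2])
```

```text
w2 [ 0.67402944 -0.0817955 ] 0.10178633450319237
w3 [ 0.67398491 -0.08181992] 0.10182760104672212
blue rim near edge [ 0.59360611 -0.22152194  0.07      ] [ 0.61451503 -0.25827824  0.        ] press base corners [0.4829482  0.05056906 0.022     ] [0.41463156 0.20272574 0.022     ]
shift mm [218.7  91.  -88.2] tool y yaw -1.182 tilt [ 0.004 -0.002]
```

Call:
servo_tool(commands="0 0 0 0 0 -20 0;0 0 0 0 0 -30 0;0 0 0 0 0 -30 0;0 0 0 44 19 0 0;0 0 0 44 19 0 0")

```text
time_s: 8.55
eef_pos: [0.5299, -0.0802, 0.19]
eef_rot: [0.001, 0.981, 0.193, 0.001]
wrist_force: [0.7, -1.0, -4.6]
opening: 0.378
grasp_force: 61.1
```

Call:
servo_tool(commands="0 0 0 44 19 0 0;0 0 0 44 19 0 0;0 0 0 44 19 0 0;0 0 0 0 0 0 0;0 0 0 0 0 0 0")

```text
time_s: 9.18
eef_pos: [0.6714, -0.0825, 0.1876]
eef_rot: [-0.0, 0.981, 0.193, -0.001]
wrist_force: [-0.2, 0.4, -5.2]
opening: 0.381
grasp_force: 60.9
```

Run:
```python
from h import *
a=camera("scene")[150:310,200:360]; b=camera("side")[160:320,205:365]
cv2.imwrite("pics/c4.png",np.hstack([cv2.resize(x,(400,400),interpolation=cv2.INTER_CUBIC) for x in (a,b)]))
go([.674,-.082,.0905]); print(get_obs()["opening"],get_obs()["grasp_force"])
```

```text
shift mm [ 2.8  0.5 97.9] tool y yaw -1.182 tilt [-0.001  0.   ] 
0.3816729751288315 60.91757655143738
```

View pics/c4.png

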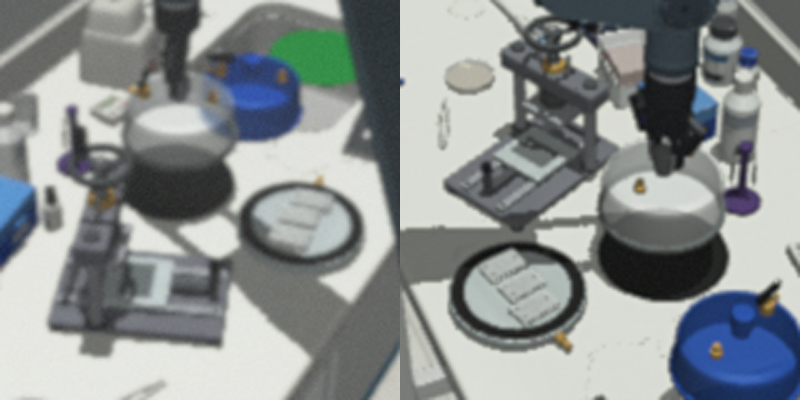

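The bell hangs over the black mat and three chips lie bare on the base plate. I lower it.

Call:
servo_tool(commands="0 0 0 2 0 40 0;0 0 0 0 0 35 0;0 0 0 0 0 15 0;0 0 0 0 0 5 0;0 0 0 0 0 0 0")

```text
time_s: 9.9
eef_pos: [0.6747, -0.0823, 0.0947]
eef_rot: [0.0, 0.981, 0.193, 0.001]
wrist_force: [-0.6, -0.8, -4.0]
opening: 0.38
grasp_force: 60.8
```

Call:
servo_tool(commands="0 0 0 0 0 4 0;0 0 0 0 0 0 0.7;0 0 0 0 0 0 1;0 0 0 0 0 0 1;0 0 0 0 0 -40 1")

```text
time_s: 10.52
eef_pos: [0.6714, -0.0813, 0.126]
eef_rot: [-0.002, 0.981, 0.193, -0.003]
wrist_force: [0.6, -1.0, -0.4]
opening: 0.999
grasp_force: 0.0
```

Call:
servo_tool(commands="0 0 0 0 0 -60 1;0 0 0 0 0 -50 1;0 0 0 -47 -15 0 1;0 0 0 -47 -15 0 1;0 0 0 -47 -15 0 1")

```text
time_s: 11.15
eef_pos: [0.5252, -0.0939, 0.2398]
eef_rot: [0.0, 0.981, 0.193, 0.0]
wrist_force: [0.3, 0.1, 0.8]
opening: 0.997
grasp_force: 0.0
```

Call:
servo_tool(commands="0 0 0 -47 -15 0 1;0 0 0 -47 -15 0 1;0 0 0 0 0 0 1;0 0 0 0 0 0 1")

```text
time_s: 11.65
eef_pos: [0.429, -0.102, 0.2402]
eef_rot: [0.001, 0.981, 0.193, 0.001]
wrist_force: [0.8, -0.6, -0.0]
opening: 1.001
grasp_force: 0.0
```

Run:
```python
from h import *
im,C=snap("w5"); print(pose()[0])
```

```text
[ 0.42921084 -0.10201425  0.24004143]
```

View pics/w5.png

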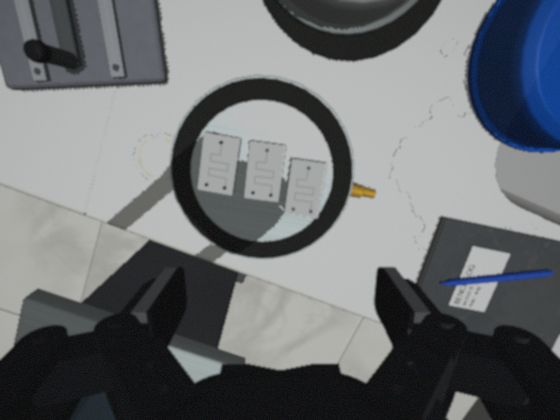

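Wrist view: the gasket ring is centred near (262,167). The three chips are near (219,162), (265,171) and (306,187), and the bell stands on the mat at the top. I zoom in on the chips.

Run:
```python
from h import *
im,C=load("w5")
g=cv2.cvtColor(im,cv2.COLOR_BGR2GRAY)
# gasket ring outer contour
m=(im[60:270,155:362].max(2)<55).astype(np.uint8)
k,l,s,c=cv2.connectedComponentsWithStats(m); i=1+s[1:,4].argmax()
cs,h=cv2.findContours((l==i).astype(np.uint8),cv2.RETR_CCOMP,1); cs=sorted(cs,key=cv2.contourArea)[-2:]
for q in cs:
    q=q[:,0]+[155,60]; P=np.array([ray("wrist",u,.0245,C)[:2] for u in q]); A=np.c_[2*P,np.ones(len(P))]; w=np.linalg.lstsq(A,(P**2).sum(1),rcond=None)[0]; print("ring",w[:2],np.sqrt(w[2]+w[0]**2+w[1]**2))
crop=im[120:230,185:340]; b=cv2.resize(crop,None,fx=5,fy=5,interpolation=cv2.INTER_CUBIC)
b=cv2.convertScaleAbs(b,alpha=1.0,beta=-20); cv2.imwrite("pics/c5.png",b)
```

```text
ring [ 0.43103862 -0.0792917 ] 0.08142400457625125
ring [ 0.43082544 -0.07842731] 0.09933473992282783
```

View pics/c5.png

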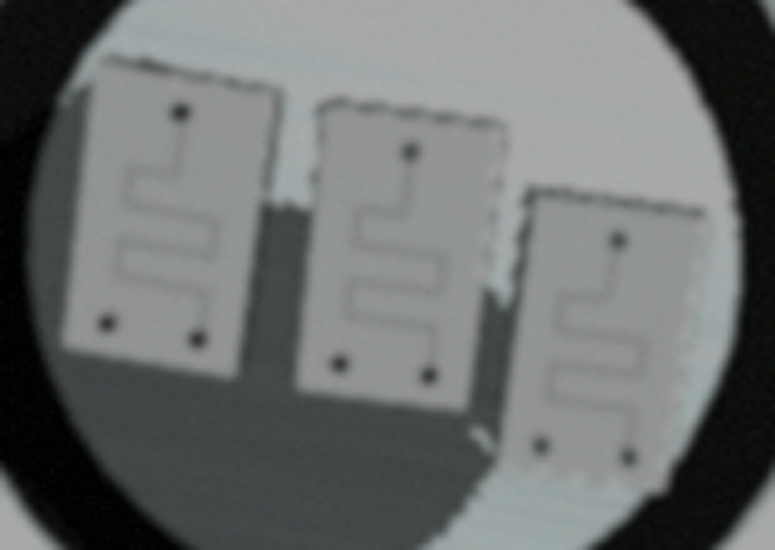

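Call:
servo_tool(commands="0 0 0 28 -41 -12 1;0 0 0 28 -41 -12 1;0 0 0 28 -41 -12 1;0 0 0 28 -41 -12 1;0 0 0 28 -41 -12 1")

```text
time_s: 12.32
eef_pos: [0.4812, 0.1434, 0.2997]
eef_rot: [0.0, 0.981, 0.194, 0.0]
wrist_force: [0.8, -1.0, -0.5]
opening: 1.002
grasp_force: 0.0
```

Call:
servo_tool(commands="0 0 0 0 0 0 1;0 0 0 0 0 0 1")

```text
time_s: 12.58
eef_pos: [0.4803, 0.1414, 0.2987]
eef_rot: [0.0, 0.981, 0.194, -0.001]
wrist_force: [0.1, 0.2, -0.4]
opening: 1.0
grasp_force: 0.0
```

Run:
```python
from h import *
im,C=load("w5")
K=dict(c1=[(97,65),(280,95),(236,378),(64,347)],c2=[(322,105),(505,125),(468,410),(297,388)],c3=[(530,190),(703,210),(663,490),(500,462)])
for n,k in K.items():
    P=np.array([ray("wrist",np.array(u)/5+[184.6,119.6],.036,C)[:2] for u in k]); v=P[0]+P[1]-P[2]-P[3]; e=P[1]+P[2]-P[0]-P[3]
    print(n,P.mean(0).round(4),"yaw %.3f"%np.arctan2(v[1],v[0]),np.hypot(*v)/2,np.hypot(*e)/2,"perp yaw %.3f"%(np.arctan2(e[1],e[0])+np.pi/2))
im,C=snap("w6"); print(pose()[0])
```

```text
c1 [ 0.4256 -0.0317] yaw 0.199 0.06179882856256238 0.0384148093789214 perp yaw 0.215
c2 [ 0.4369 -0.0802] yaw 0.265 0.062277567018568424 0.03856171012542566 perp yaw 0.267
c3 [ 0.437  -0.1276] yaw 0.284 0.0621684190155784 0.03745757938762803 perp yaw 0.241
[0.48012104 0.14072879 0.29860697]
```

View pics/w6.png

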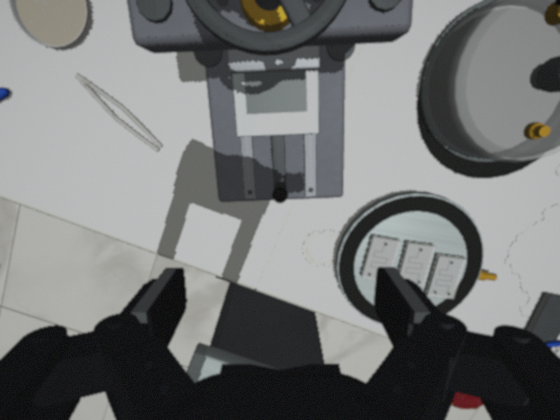

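The press lies nearly square in the image. The base front corners are (220,201) and (342,198), the bed front corners (236,135) and (318,133), and the handle top is at (279,194).

Run:
```python
from h import *
im,C=load("w6")
r=lambda u,z:ray("wrist",u,z,C)[:2]
a,b=r((236,135),.04),r((318,133),.04); c,d=r((220,201),.022),r((342,198),.022); e,f=r((208,65),.022),r((345,62),.022)
for p,q in((a,b),(c,d)):
    v=q-p; print(p,q,(p+q)/2,np.hypot(*v),"x yaw",np.arctan2(v[1],v[0]))
s1,s2=c-e,d-f; print("sides yaw (-y dir)",np.arctan2(s1[1],s1[0]),np.arctan2(s2[1],s2[0]))
i0,i1=r((247,113),.04),r((308,112),.04); print("inlay front",i0,i1,np.hypot(*(i1-i0)))
h=r((280,193.5),.089); print("handle",h)
x=(d-c)/np.hypot(*(d-c)); y=np.array([-x[1],x[0]]); 
print("base->axis",(c+d)/2+.185*y,"bed edge rel base",((a+b)/2-(c+d)/2)@y,((a+b)/2-(c+d)/2)@x,"handle rel",(h-(c+d)/2)@y,(h-(c+d)/2)@x)
go([*h,.2]);
```

```text
[0.50711438 0.21063973] [0.54705048 0.1193918 ] [0.52708243 0.16501577] 0.0996046095747649 x yaw -1.1582466761863552
[0.4159053  0.20281216] [0.4819567  0.05257518] [0.448931   0.12769367] 0.1641156225102986 x yaw -1.1565843226973507
sides yaw (-y dir) -2.7205075563327226 -2.7192354186506074
inlay front [0.53608811 0.20725394] [0.56471168 0.14038954] 0.07273347074114647
handle [0.47049257 0.13783324]
base->axis [0.61828624 0.20215038] bed edge rel base 0.08656343433558633 -0.0027123978101802333 handle rel 0.023819052311411043 -0.000604244984962163
shift mm [-9.9 -1.  98.6] tool y yaw -1.182 tilt [-0.001 -0.   ]
```

Call:
servo_tool(commands="0 0 -0.03 -10 -1 50 1;0 0 0 0 0 50 1;0 0 0 0 0 50 1;0 0 0 0 0 50 1;0 0 0 0 0 50 0.7")

```text
time_s: 13.25
eef_pos: [0.4704, 0.1368, 0.0477]
eef_rot: [0.0, 0.978, 0.207, 0.0]
wrist_force: [0.8, 0.3, -0.0]
opening: 0.816
grasp_force: 0.0
```

Call:
servo_tool(commands="0 0 0 0 0 0 0.3;0 0 0 0 0 0 0;0 0 0 0 0 0 0;0 0 0 0 0 0 0;0 0 0 0 0 0 0")

```text
time_s: 13.88
eef_pos: [0.4723, 0.1387, 0.052]
eef_rot: [0.0, 0.978, 0.208, 0.002]
wrist_force: [-2.3, 0.8, 8.0]
opening: 0.169
grasp_force: 58.7
```

Call:
servo_tool(commands="0 0 0 -15 0 0 0;0 0 0 -16 0 0 0;0 0 0 -16 0 0 0;0 0 0 -12 0 0 0;0 0 0 0 0 0 0")

```text
time_s: 14.5
eef_pos: [0.4182, 0.1138, 0.0519]
eef_rot: [0.001, 0.978, 0.208, 0.002]
wrist_force: [-1.6, -1.0, 10.3]
opening: 0.167
grasp_force: 61.0
```

Call:
servo_tool(commands="0 0 0 -4 0 -3 0;0 0 0 -3 0 0 0;0 0 0 0 0 0 0;0 0 0 0 0 0 0")

```text
time_s: 15.0
eef_pos: [0.4161, 0.1127, 0.0525]
eef_rot: [-0.0, 0.978, 0.207, 0.008]
wrist_force: [31.1, 13.4, -45.7]
opening: 0.161
grasp_force: 60.4
```

Call:
servo_tool(commands="0 0 0 0 0 0 0.4;0 0 0 0 0 0 1;0 0 0 0 0 0 1;0 0 0 0 0 -50 1;0 0 0 0 0 -60 1")

```text
time_s: 15.62
eef_pos: [0.4086, 0.1113, 0.1627]
eef_rot: [-0.0, 0.978, 0.208, -0.002]
wrist_force: [1.4, 0.8, -0.1]
opening: 0.999
grasp_force: 0.0
```

Call:
servo_tool(commands="0 0 0 20 0 -60 1;0 0 0 20 0 -60 1;0 0 0 20 0 0 1;0 0 0 0 0 0 1;0 0 0 0 0 0 1")

```text
time_s: 16.25
eef_pos: [0.4632, 0.1354, 0.2798]
eef_rot: [-0.0, 0.978, 0.208, -0.001]
wrist_force: [-0.6, -0.3, 0.2]
opening: 1.0
grasp_force: 0.0
```

Run:
```python
from h import *
im,C=snap("w7"); print(pose()[0])
c=im[30:260,140:420]; cv2.imwrite("pics/c7.png",cv2.resize(c,None,fx=2.6,fy=2.6,interpolation=cv2.INTER_CUBIC))
```

```text
[0.46316216 0.13536801 0.27974664]
```

View pics/c7.png

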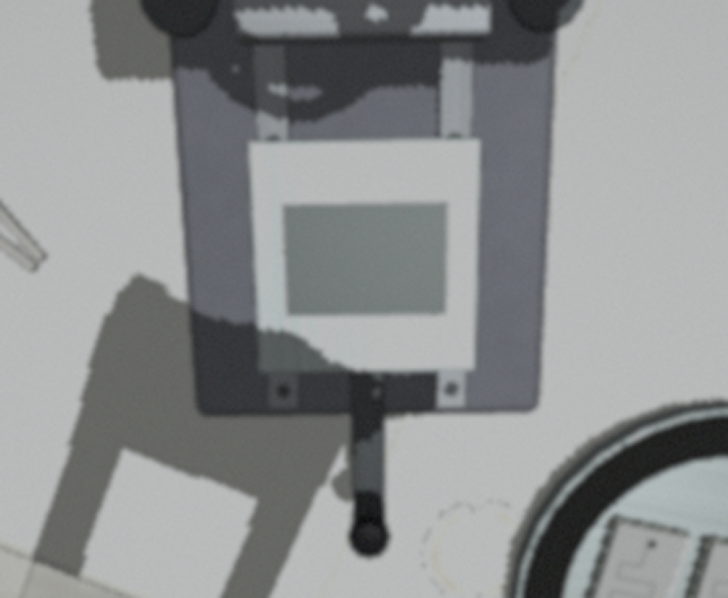

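Run:
```python
from h import *
im,C=load("w7")
for K in ([(249,142),(480,141),(473,371),(259,372)],[(283,205),(446,203),(445,313),(287,315)]):
    P=np.array([ray("wrist",np.array(u)/2.6+[139.7,29.7],.04,C)[:2] for u in K]); v=P[1]+P[2]-P[0]-P[3]; e=P[0]+P[1]-P[2]-P[3]
    print(P.mean(0),np.arctan2(v[1],v[0]),np.arctan2(e[1],e[0])-np.pi/2,np.hypot(*v)/2,np.hypot(*e)/2)
print(get_obs()["q"].round(2)); go([.4256,-.0317,.12],.21)
```

```text
[0.515328   0.15907434] -1.1488229681562285 -1.1463677152663942 0.0985056534683721 0.09864717985381123
[0.5156709  0.15923439] -1.1411152677598047 -1.1390304602759054 0.0711239694139761 0.047208060220324366
[ 0.04 -0.07  1.77 -0.    1.44  1.19]
shift mm [-101.9  137.5  159.9] tool y yaw -1.152 tilt [-0.003 -0.   ] wz -1.362
```

Call:
servo_tool(commands="0 0 0 -26 34 25 1;0 0 0 -26 34 25 1;0 0 0 -25 34 25 1;0 0 0 -25 35 25 1;0 0 -0.17 0 0 0 1")

```text
time_s: 16.92
eef_pos: [0.424, -0.0328, 0.1782]
eef_rot: [-0.001, 0.957, 0.29, -0.002]
wrist_force: [-0.1, 0.3, 0.5]
opening: 1.002
grasp_force: 0.0
```

Call:
servo_tool(commands="0 0 -0.17 0 0 0 1;0 0 -0.17 0 0 0 1;0 0 -0.17 0 0 0 1;0 0 -0.17 0 0 0 1;0 0 -0.17 0 0 0 1")

```text
time_s: 17.55
eef_pos: [0.4258, -0.0308, 0.1802]
eef_rot: [-0.001, 0.75, 0.661, -0.0]
wrist_force: [0.2, -0.1, -0.1]
opening: 1.002
grasp_force: 0.0
```

Call:
servo_tool(commands="0 0 -0.17 0 0 0 1;0 0 -0.17 0 0 0 1;0 0 0 0 0 0 1;0 0 0 0 0 0 1")

```text
time_s: 18.05
eef_pos: [0.4265, -0.031, 0.1806]
eef_rot: [-0.0, 0.631, 0.776, -0.0]
wrist_force: [0.4, 0.3, 0.5]
opening: 1.001
grasp_force: 0.0
```

Run:
```python
from h import *
print(pose()[0]); go([.4256,-.0317,.019],.21)
```

```text
[ 0.42649257 -0.03096437  0.18059413]
shift mm [ -0.6  -0.9 161.6] tool y yaw 0.205 tilt [-0.001  0.   ] wz -0.005
```

Call:
servo_tool(commands="0 0 0 0 -1 55 1;0 0 0 0 0 55 1;0 0 0 0 0 40 1;0 0 0 0 0 11 1;0 0 0 0 0 0 1")

```text
time_s: 18.68
eef_pos: [0.426, -0.0312, 0.02]
eef_rot: [-0.0, 0.63, 0.776, -0.0]
wrist_force: [0.5, -0.2, 0.6]
opening: 0.998
grasp_force: 0.0
```

Call:
servo_tool(commands="0 0 0 0 0 0 0.7;0 0 0 0 0 0 0.5;0 0 0 0 0 0 0.5;0 0 0 0 0 0 0.5")

```text
time_s: 19.18
eef_pos: [0.4277, -0.0318, 0.0221]
eef_rot: [0.002, 0.63, 0.777, 0.001]
wrist_force: [-2.2, 0.6, 6.9]
opening: 0.727
grasp_force: 64.7
```

Call:
servo_tool(commands="0 0 0 0 0 -40 0.5;0 0 0 0 0 -58 0.5;0 0 0 34 25 0 0.5;0 0 0 34 25 0 0.5;0 0 0 34 25 0 0.5")

```text
time_s: 19.8
eef_pos: [0.4797, 0.0852, 0.1198]
eef_rot: [0.002, 0.63, 0.777, 0.001]
wrist_force: [0.1, -0.7, -0.3]
opening: 0.73
grasp_force: 67.1
```

Call:
servo_tool(commands="0 0 0.1 34 25 0 0.5;0 0 0.18 33 25 0 0.5;0 0 0.18 0 0 0 0.5;0 0 0.18 0 0 0 0.5;0 0 0.18 0 0 0 0.5")

```text
time_s: 20.42
eef_pos: [0.5175, 0.1583, 0.1193]
eef_rot: [0.0, 0.889, 0.459, 0.001]
wrist_force: [0.8, 0.7, -1.9]
opening: 0.727
grasp_force: 67.0
```

Call:
servo_tool(commands="0 0 0.18 0 0 0 0.5;0 0 0.18 0 0 0 0.5;0 0 0.18 0 0 0 0.5;0 0 0 0 0 0 0.5;0 0 0 0 0 0 0.5")

```text
time_s: 21.05
eef_pos: [0.5174, 0.1581, 0.1186]
eef_rot: [0.0, 0.978, 0.21, 0.001]
wrist_force: [0.2, -0.3, -0.6]
opening: 0.726
grasp_force: 67.0
```

Run:
```python
from h import *
o=get_obs(); print(pose()[0],o["opening"],o["grasp_force"],o["wrist_force"]); go([.517,.159,.041],-1.147)
```

```text
[0.51735581 0.15805648 0.11863804] 0.7262417604096337 67.04542279243469 [ 0.15612736 -0.26721714 -0.62914726]
shift mm [-0.  -1.  77.6] tool y yaw -1.149 tilt [0.001 0.   ] wz -0.002
```

Call:
servo_tool(commands="0 0 0 0 -1 40 0.5;0 0 0 0 0 30 0.5;0 0 0 0 0 7 0.5;0 0 0 0 0 2 0.5;0 0 0 0 0 0 0.5")

```text
time_s: 21.68
eef_pos: [0.5177, 0.159, 0.0401]
eef_rot: [0.0, 0.978, 0.208, 0.001]
wrist_force: [-0.1, -0.2, -1.2]
opening: 0.726
grasp_force: 67.0
```

Call:
servo_tool(commands="0 0 0 0 0 2 0.5;0 0 0 0 0 0 1;0 0 0 0 0 0 1;0 0 0 0 0 -50 1;0 0 0 0 0 -50 1")

```text
time_s: 22.3
eef_pos: [0.516, 0.1588, 0.1376]
eef_rot: [-0.0, 0.978, 0.208, -0.001]
wrist_force: [0.2, -0.1, -0.3]
opening: 1.0
grasp_force: 0.0
```

Call:
servo_tool(commands="0 0 0 0 0 -50 1;0 0 0 0 0 -40 1;0 0 0 0 0 0 1;0 0 0 0 0 0 1")

```text
time_s: 22.8
eef_pos: [0.5162, 0.1589, 0.2264]
eef_rot: [-0.0, 0.978, 0.208, -0.0]
wrist_force: [0.0, -0.2, -1.1]
opening: 0.997
grasp_force: 0.0
```

Run:
```python
from h import *
im,C=snap("w8"); print(pose()[0])
g=cv2.cvtColor(im,cv2.COLOR_BGR2GRAY)
u=proj("wrist",[.517,.159,.052],C); print(u)
x,y=u.astype(int); c=g[y-60:y+60,x-60:x+60]
bh=cv2.morphologyEx(c,cv2.MORPH_BLACKHAT,np.ones((9,9),np.uint8)); _,m=cv2.threshold(bh,50,255,0)
k,l,s,cc=cv2.connectedComponentsWithStats(m)
for i in range(1,k):
    if 4<s[i,4]<60 : print(s[i,4],s[i,2:4],ray("wrist",cc[i]+[x-60,y-60],.052,C)[:2])
print(c[::12,::6])
```

```text
[0.51581824 0.15881419 0.22562109]
[280.71719546 190.71623196]
7 [6 2] [0.55059859 0.22846583]
22 [10  3] [0.58561822 0.14862955]
10 [4 3] [0.5169993  0.18545711]
9 [3 3] [0.52718402 0.13786421]
10 [3 4] [0.49860409 0.17720146]
39 [26  3] [0.50331379 0.14155646]
15 [5 5] [0.48479209 0.10393335]
[[105  50  63  70  72  73  76  75  73  74  72  71  69  74  74  73  71  59
   90 112]
 [110 107 168 175 174 178 179 181 182 184 186 188 190 191 190 191 191 191
  169 113]
 [109 109 183 193 195 195 195 195 196 196 195 195 195 194 196 195 195 195
  160 115]
 [ 58  57  87  94  94  85  90 170 166 168 171 163 165 165 153 158 192 195
  155 110]
 [ 58  58  74  94  91 157 144 171 167 168 173 167 172 172 172 174 190 194
  139 112]
 [ 58  57  69  95  91 141 172 172 165 164 170 172 166 165  75 165  94 190
  125 109]
 [ 57  59  64  93  92 129 148 173 172 172 172 172 170 172 172 163  95 189
  123 109]
 [ 56  57  56  93  91  91  94  93  93  92 110 192 191 193 192 190 192 190
  111 108]
 [ 59  55  58  95  92  92  92  92  92  92 184 187 189 191 191 190 190 188
  107 106]
 [105 107  79  63  56  73  59  58  88  64  83  78 108 108 106 113  80 131
  109 109]]
```

Call:
servo_tool(commands="0 0 0 -34 37 5 1;0 0 0 -34 37 20 1;0 0 0 -34 37 25 1;0 0 0 -34 37 25 1;0 0 0 -34 38 25 1")

```text
time_s: 23.48
eef_pos: [0.4352, -0.081, 0.1248]
eef_rot: [-0.001, 0.978, 0.208, -0.001]
wrist_force: [0.8, -0.5, -1.4]
opening: 1.0
grasp_force: 0.0
```

Call:
servo_tool(commands="0 0 -0.18 0 0 0 1;0 0 -0.18 0 0 0 1;0 0 -0.18 0 0 0 1;0 0 -0.18 0 0 0 1;0 0 -0.18 0 0 0 1")

```text
time_s: 24.1
eef_pos: [0.4357, -0.0796, 0.1253]
eef_rot: [-0.002, 0.789, 0.615, -0.001]
wrist_force: [0.7, -0.1, 0.0]
opening: 1.006
grasp_force: 0.0
```

Call:
servo_tool(commands="0 0 -0.18 0 0 0 1;0 0 -0.18 0 0 0 1;0 0 -0.15 0 0 0 1;0 0 0 0 0 0 1;0 0 0 0 0 0 1")

```text
time_s: 24.72
eef_pos: [0.4364, -0.0799, 0.1261]
eef_rot: [-0.001, 0.611, 0.791, -0.0]
wrist_force: [-0.0, 0.2, 0.3]
opening: 1.001
grasp_force: 0.0
```

Run:
```python
from h import *
print(pose()[0]); go([.4369,-.0802,.019],.265)
```

```text
[ 0.4364065  -0.07989006  0.12610431]
shift mm [ -0.5   0.5 107.1] tool y yaw 0.255 tilt [-0.001  0.001] wz -0.010
```

Call:
servo_tool(commands="0 0 -0.01 0 0 45 1;0 0 0 0 0 45 1;0 0 0 0 0 16 1;0 0 0 0 0 0 1")

```text
time_s: 25.22
eef_pos: [0.4355, -0.0795, 0.0194]
eef_rot: [-0.002, 0.607, 0.795, -0.0]
wrist_force: [-0.4, 0.3, 0.1]
opening: 0.998
grasp_force: 0.0
```

Call:
servo_tool(commands="0 0 0 0 0 0 0.7;0 0 0 0 0 0 0.5;0 0 0 0 0 0 0.5;0 0 0 0 0 0 0.5")

```text
time_s: 25.72
eef_pos: [0.4381, -0.0807, 0.0223]
eef_rot: [0.001, 0.606, 0.795, 0.0]
wrist_force: [-2.2, 0.6, 6.6]
opening: 0.723
grasp_force: 66.2
```

Call:
servo_tool(commands="0 0 0 0 0 -40 0.5;0 0 0 0 0 -58 0.5;0 0 0 42 28 0 0.5;0 0 0 42 28 0 0.5;0 0 0 42 28 0 0.5")

```text
time_s: 26.35
eef_pos: [0.4854, 0.0649, 0.12]
eef_rot: [0.001, 0.607, 0.795, 0.001]
wrist_force: [0.8, 0.1, -0.8]
opening: 0.724
grasp_force: 66.7
```

Call:
servo_tool(commands="0 0 0 42 28 0 0.5;0 0 0.17 42 27 0 0.5;0 0 0.18 0 0 0 0.5;0 0 0.18 0 0 0 0.5;0 0 0.18 0 0 0 0.5")

```text
time_s: 26.98
eef_pos: [0.5154, 0.1595, 0.1194]
eef_rot: [0.0, 0.846, 0.533, 0.0]
wrist_force: [-0.2, -0.3, -1.5]
opening: 0.723
grasp_force: 66.7
```

Call:
servo_tool(commands="0 0 0.18 0 0 0 0.5;0 0 0.18 0 0 0 0.5;0 0 0.18 0 0 0 0.5;0 0 0.16 0 0 0 0.5;0 0 0 0 0 0 0.5")

```text
time_s: 27.6
eef_pos: [0.5155, 0.1592, 0.1194]
eef_rot: [0.0, 0.977, 0.213, 0.0]
wrist_force: [-0.2, 0.5, 0.1]
opening: 0.723
grasp_force: 66.6
```

Run:
```python
from h import *
o=get_obs(); print(pose()[0],o["opening"],o["grasp_force"],o["wrist_force"]); go([.5165,.159,.053],-1.147)
```

```text
[0.51550076 0.15919616 0.11937767] 0.7232082469714937 66.64770483970642 [-0.15551117  0.4632114   0.14634206]
shift mm [ 0.8  0.6 66.4] tool y yaw -1.141 tilt [0.001 0.   ] wz 0.006
```

Call:
servo_tool(commands="0 0 0.006 1 0 40 0.5;0 0 0 0 0 20 0.5;0 0 0 0 0 6 0.5;0 0 0 0 0 2 0.5;0 0 0 0 0 0 0.5")

```text
time_s: 28.22
eef_pos: [0.5171, 0.1597, 0.0518]
eef_rot: [0.0, 0.978, 0.21, 0.001]
wrist_force: [0.1, 0.6, -1.6]
opening: 0.726
grasp_force: 66.6
```

Call:
servo_tool(commands="0 0 0 0 0 1 0.5;0 0 0 0 0 0 1;0 0 0 0 0 0 1;0 0 0 0 0 -40 1;0 0 0 0 0 -50 1")

```text
time_s: 28.85
eef_pos: [0.5153, 0.1594, 0.1399]
eef_rot: [-0.0, 0.978, 0.21, -0.001]
wrist_force: [0.6, -0.4, -0.0]
opening: 1.0
grasp_force: 0.0
```

Call:
servo_tool(commands="0 0 0 0 0 -50 1;0 0 0 0 0 -34 1;0 0 0 0 0 0 1;0 0 0 0 0 0 1")

```text
time_s: 29.35
eef_pos: [0.5158, 0.1595, 0.2231]
eef_rot: [-0.0, 0.978, 0.21, -0.001]
wrist_force: [0.5, 0.1, -0.0]
opening: 0.998
grasp_force: 0.0
```

```bash
cat >> h.py <<'E'
def holes(tag,X,r=60,thr=40):
    im,C=load(tag); g=cv2.cvtColor(im,cv2.COLOR_BGR2GRAY); x,y=proj("wrist",X,C).astype(int)
    bh=cv2.morphologyEx(g,cv2.MORPH_BLACKHAT,np.ones((9,9),np.uint8)); m=(bh>thr).astype(np.uint8); m[:y-r]=0;m[y+r:]=0;m[:,:x-r]=0;m[:,x+r:]=0
    k,l,s,c=cv2.connectedComponentsWithStats(m)
    for i in range(1,k):
        if 4<s[i,4]<60: print(s[i,4],s[i,2:4],c[i].round(1),ray("wrist",c[i],X[2],C)[:2].round(4))
E
python3 - <<'E'
from h import *
im,C=snap("w9"); print(pose()[0]); holes("w9",[.5165,.159,.064])
go([.437,-.1276,.125],.26)
E
```

```text
[0.51539314 0.15949398 0.22242387]
12 [5 3] [241.2 138.9] [0.549 0.214]
5 [4 2] [308.4 169.2] [0.5491 0.1458]
14 [4 4] [255.5 183.7] [0.5159 0.1858]
13 [4 4] [305.4 194.4] [0.526  0.1379]
12 [4 4] [255.7 203.9] [0.4977 0.1779]
21 [5 5] [317. 240.] [0.4883 0.1071]
shift mm [-189.1  229.7   97.7] tool y yaw -1.148 tilt [-0.002 -0.   ] wz -1.408
```

Call:
servo_tool(commands="0 0 0 -32 38 5 1;0 0 0 -32 38 15 1;0 0 0 -32 38 20 1;0 0 0 -31 38 20 1;0 0 0 -31 39 20 1")

```text
time_s: 30.02
eef_pos: [0.4489, -0.0803, 0.1418]
eef_rot: [-0.001, 0.978, 0.21, -0.001]
wrist_force: [0.8, -0.7, 0.3]
opening: 1.002
grasp_force: 0.0
```

Call:
servo_tool(commands="0 0 0 -31 39 18 1;0 0 -0.18 0 0 0 1;0 0 -0.18 0 0 0 1;0 0 -0.18 0 0 0 1;0 0 -0.18 0 0 0 1")

```text
time_s: 30.65
eef_pos: [0.4371, -0.1272, 0.1242]
eef_rot: [-0.002, 0.84, 0.543, -0.001]
wrist_force: [0.3, -0.6, -0.1]
opening: 1.0
grasp_force: 0.0
```

Call:
servo_tool(commands="0 0 -0.18 0 0 0 1;0 0 -0.18 0 0 0 1;0 0 -0.18 0 0 0 1;0 0 -0.15 0 0 0 1;0 0 0 0 0 0 1")

```text
time_s: 31.28
eef_pos: [0.4373, -0.1272, 0.1245]
eef_rot: [-0.001, 0.609, 0.793, -0.0]
wrist_force: [0.8, -0.1, 0.1]
opening: 1.0
grasp_force: 0.0
```

Run:
```python
from h import *
print(pose()[0]); go([.437,-.1276,.019],.26)
im,C=snap("w10"); holes("w10",[.437,-.1276,.036])
```

```text
[ 0.43734994 -0.1271714   0.12449865]
shift mm [ -0.5  -0.2 105.5] tool y yaw 0.261 tilt [-0.002  0.001] wz 0.001 
24 [5 6] [247.2 206.9] [ 0.4099 -0.125 ]
10 [3 4] [322.2 205.5] [ 0.4636 -0.1097]
20 [5 5] [310.9 220. ] [ 0.4587 -0.1227]
22 [5 5] [247.9 232.1] [ 0.415  -0.1443]
```

Call:
servo_tool(commands="0 0 0 -1 -1 45 1;0 0 0 0 0 45 1;0 0 0 0 0 15 1;0 0 0 0 0 0 1")

```text
time_s: 31.82
eef_pos: [0.4369, -0.1285, 0.0202]
eef_rot: [-0.001, 0.609, 0.793, -0.0]
wrist_force: [-0.7, 0.8, -0.2]
opening: 0.999
grasp_force: 0.0
```

Call:
servo_tool(commands="0 0 0 0 0 0 0.7;0 0 0 0 0 0 0.5;0 0 0 0 0 0 0.5;0 0 0 0 0 0 0.5")

```text
time_s: 32.33
eef_pos: [0.4391, -0.1298, 0.023]
eef_rot: [0.002, 0.609, 0.793, 0.0]
wrist_force: [-1.3, 0.9, 5.2]
opening: 0.729
grasp_force: 65.2
```

Call:
servo_tool(commands="0 0 0 0 0 -40 0.5;0 0 0 0 0 -58 0.5;0 0 0 43 25 0 0.5;0 0 0 43 25 0 0.5;0 0 0 43 25 0 0.5")

```text
time_s: 32.95
eef_pos: [0.4778, 0.0162, 0.1208]
eef_rot: [0.002, 0.609, 0.793, 0.001]
wrist_force: [1.1, -1.0, -1.5]
opening: 0.729
grasp_force: 66.9
```

Call:
servo_tool(commands="0 0 0 43 25 0 0.5;0 0 0 43 25 0 0.5;0 0 0.17 43 25 0 0.5;0 0 0.18 0 0 0 0.5;0 0 0.18 0 0 0 0.5")

```text
time_s: 33.58
eef_pos: [0.5161, 0.1602, 0.1202]
eef_rot: [0.001, 0.797, 0.605, 0.001]
wrist_force: [-0.4, 0.1, -2.0]
opening: 0.724
grasp_force: 66.9
```

Call:
servo_tool(commands="0 0 0.18 0 0 0 0.5;0 0 0.18 0 0 0 0.5;0 0 0.18 0 0 0 0.5;0 0 0.18 0 0 0 0.5;0 0 0.16 0 0 0 0.5")

```text
time_s: 34.2
eef_pos: [0.5162, 0.1592, 0.1204]
eef_rot: [0.0, 0.978, 0.207, 0.001]
wrist_force: [-0.3, 0.1, -0.6]
opening: 0.723
grasp_force: 66.9
```

Call:
servo_tool(commands="0 0 0 0 0 0 0.5;0 0 0 0 0 0 0.5")

```text
time_s: 34.45
eef_pos: [0.516, 0.1591, 0.1196]
eef_rot: [0.0, 0.977, 0.211, 0.001]
wrist_force: [0.4, -0.3, -1.1]
opening: 0.72
grasp_force: 66.9
```

Run:
```python
from h import *
o=get_obs(); print(pose()[0],o["opening"],o["grasp_force"],o["wrist_force"]); go([.5165,.159,.065],-1.147)
```

```text
[0.51598886 0.15914715 0.11963124] 0.7204236370880803 66.86482071876526 [ 0.38682701 -0.29095779 -1.08806817]
shift mm [ 0.3  0.3 54.6] tool y yaw -1.145 tilt [0.001 0.   ] wz 0.002
```

Call:
servo_tool(commands="0 0 0 0 0 35 0.5;0 0 0 0 0 14 0.5;0 0 0 0 0 5 0.5;0 0 0 0 0 2 0.5;0 0 0 0 0 0 0.5")

```text
time_s: 35.08
eef_pos: [0.5163, 0.1592, 0.0636]
eef_rot: [0.0, 0.978, 0.21, 0.001]
wrist_force: [0.0, 1.1, -0.6]
opening: 0.723
grasp_force: 66.8
```

Call:
servo_tool(commands="0 0 0 0 0 1 0.5;0 0 0 0 0 0 1;0 0 0 0 0 0 1;0 0 0 0 0 -40 1;0 0 0 0 0 -50 1")

```text
time_s: 35.7
eef_pos: [0.5145, 0.159, 0.1517]
eef_rot: [-0.0, 0.978, 0.21, -0.002]
wrist_force: [0.4, 0.0, 0.5]
opening: 0.997
grasp_force: 0.0
```

Call:
servo_tool(commands="0 0 0 0 0 -50 1;0 0 0 0 0 -40 1;0 0 0 0 0 0 1;0 0 0 0 0 0 1")

```text
time_s: 36.2
eef_pos: [0.5152, 0.1591, 0.2413]
eef_rot: [-0.0, 0.978, 0.21, -0.0]
wrist_force: [-0.3, -0.1, -1.5]
opening: 1.0
grasp_force: 0.0
```

Run:
```python
from h import *
im,C=snap("w11"); print(pose()[0]); holes("w11",[.5165,.159,.076])
for n in("scene","side"): cv2.imwrite(f"pics/{n}11.png",camera(n))
h=np.array([.5165,.159])-.115*np.array([.913,.408]); print(h, proj("wrist",[*h,.089],C)); go([*h,.05],-1.147)
```

```text
[0.51484065 0.15901263 0.24050772]
13 [5 3] [243.  137.2] [0.55   0.2131]
9 [5 2] [317.2 136.6] [0.5789 0.1501]
6 [3 3] [249.7 165.7] [0.528  0.1972]
43 [9 8] [257.9 167.7] [0.5294 0.1892]
35 [10  5] [273.8 168.4] [0.535 0.175]
7 [3 3] [266.3 168.9] [0.5317 0.1815]
5 [3 2] [280.8 169.4] [0.5369 0.1685]
12 [12  1] [294.5 170. ] [0.5418 0.1563]
14 [4 4] [255.7 181.5] [0.5162 0.1859]
14 [4 4] [304.7 191.5] [0.5267 0.1383]
13 [4 4] [256.4 201.6] [0.4979 0.1775]
12 [3 5] [277.9 213.2] [0.4958 0.1532]
19 [5 5] [315.  233.8] [0.4912 0.1098]
[0.411505 0.11208 ] [280.91913885 302.82599773]
shift mm [-112.8    0.7  190.5] tool y yaw -1.148 tilt [-0.003 -0.   ] wz -0.001
```

The third chip is centred at (0.517,0.160), within 1 mm of the others. I turn the hand half round, so that the camera faces away from the press, and slide the bed home.

Call:
servo_tool(commands="0 0 0 -37 0 0 1;0 0 0 -37 0 0 1;0 0 0 -37 1 0 1;0 0 -0.185 0 0 0 1;0 0 -0.185 0 0 0 1")

```text
time_s: 36.98
eef_pos: [0.414, 0.1125, 0.241]
eef_rot: [-0.0, 0.921, 0.389, -0.001]
wrist_force: [-0.4, 0.5, 0.0]
opening: 0.997
grasp_force: 0.0
```

Call:
servo_tool(commands="0 0 -0.185 0 0 0 1;0 0 -0.185 0 0 0 1;0 0 -0.185 0 0 0 1;0 0 -0.185 0 0 0 1;0 0 -0.185 0 0 0 1")

```text
time_s: 37.6
eef_pos: [0.4142, 0.1126, 0.2407]
eef_rot: [-0.001, 0.651, 0.759, -0.001]
wrist_force: [0.2, -0.8, -0.5]
opening: 1.005
grasp_force: 0.0
```

Call:
servo_tool(commands="0 0 -0.185 0 0 0 1;0 0 -0.185 0 0 0 1;0 0 -0.185 0 0 0 1;0 0 -0.185 0 0 0 1;0 0 -0.185 0 0 0 1")

```text
time_s: 38.22
eef_pos: [0.4142, 0.1126, 0.2407]
eef_rot: [-0.001, 0.244, 0.97, -0.0]
wrist_force: [0.1, -0.1, 0.1]
opening: 1.001
grasp_force: 0.0
```

Call:
servo_tool(commands="0 0 -0.185 0 0 0 1;0 0 -0.185 0 0 0 1;0 0 -0.185 0 0 0 1;0 0 -0.185 0 0 0 1;0 0 -0.185 0 0 0 1")

```text
time_s: 38.85
eef_pos: [0.4142, 0.1126, 0.2407]
eef_rot: [-0.001, -0.214, 0.977, 0.0]
wrist_force: [-0.3, 0.4, 0.2]
opening: 0.999
grasp_force: 0.0
```

Run:
```python
from h import *
print(pose()[0],get_obs()["q"].round(2)); go([.413,.1125,.055],-1.147)
for n in("scene","side"): cv2.imwrite(f"pics/{n}12.png",camera(n))
a=cv2.imread("pics/scene12.png")[195:300,205:325]; b=cv2.imread("pics/side12.png")[160:265,205:325]
cv2.imwrite("pics/c12.png",np.hstack([cv2.resize(x,(400,350),interpolation=cv2.INTER_CUBIC) for x in (a,b)]))
```

```text
[0.41424676 0.11261828 0.2407264 ] [-0.01 -0.17  1.94 -0.    1.37 -2.02]
shift mm [  0.8   0.2 185.7] tool y yaw 2.003 tilt [-0.002  0.   ] wz 0.008
```

View pics/c12.png

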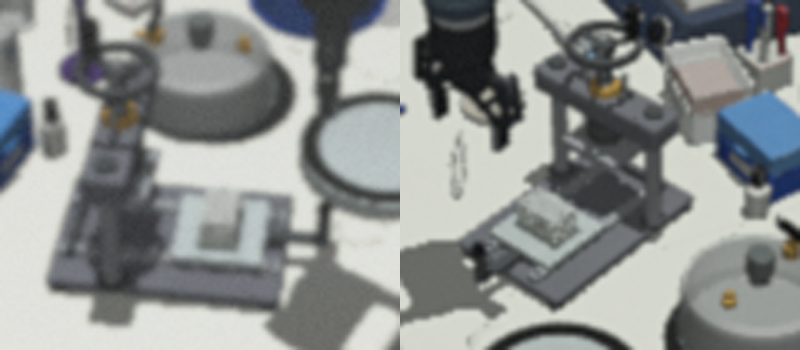

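The stack sits square on the bed. The wheel's turning handle shows at about scene (231,205) and side (275,166).

Call:
servo_tool(commands="0 0 0 0 0 50 1;0 0 0 0 0 50 1;0 0 0 0 0 50 1;0 0 0 0 0 35 1;0 0 0 0 0 0 0.4")

```text
time_s: 39.58
eef_pos: [0.4117, 0.1126, 0.0542]
eef_rot: [-0.004, -0.21, 0.978, 0.001]
wrist_force: [-0.2, -0.1, -0.3]
opening: 0.816
grasp_force: 0.0
```

Call:
servo_tool(commands="0 0 0 0 0 0 0;0 0 0 0 0 0 0;0 0 0 0 0 0 0;0 0 0 0 0 0 0")

```text
time_s: 40.08
eef_pos: [0.4161, 0.1128, 0.0584]
eef_rot: [0.001, -0.211, 0.977, -0.0]
wrist_force: [-1.2, 0.7, 6.7]
opening: 0.162
grasp_force: 58.4
```

Call:
servo_tool(commands="0 0 0 -3 0 0 0;0 0 0 -7 0 0 0;0 0 0 -11 0 0 0;0 0 0 -14 0 0 0;0 0 0 -16 0 0 0")

```text
time_s: 40.7
eef_pos: [0.4622, 0.1341, 0.0584]
eef_rot: [0.001, -0.211, 0.977, -0.0]
wrist_force: [-2.8, 0.8, 8.7]
opening: 0.161
grasp_force: 58.5
```

Call:
servo_tool(commands="0 0 0 -16 0 0 0;0 0 0 -14 0 0 0;0 0 0 -11 0 0 0;0 0 0 -8 0 0 0;0 0 0 -4 0 0 0")

```text
time_s: 41.32
eef_pos: [0.5104, 0.1563, 0.0585]
eef_rot: [0.001, -0.211, 0.977, 0.0]
wrist_force: [-2.1, 0.4, 7.1]
opening: 0.164
grasp_force: 58.7
```

Run:
```python
from h import *
def line(n,u):
    c,R,t=cal(n); d=R.T@np.array([(u[0]-c["cx"])/c["fx"],(u[1]-c["cy"])/c["fy"],1]); return -R.T@t,d/np.linalg.norm(d)
def tri(u,v):
    (a,d),(b,e)=line("scene",u),line("side",v); s=np.linalg.lstsq(np.c_[d,-e],b-a,rcond=None)[0]; p,q=a+s[0]*d,b+s[1]*e; return (p+q)/2,np.linalg.norm(p-q)
print(tri((231.4,205.5),(274.6,165.4)), "hub",tri((205+120*.3,195+75*.3),(205+203*.3,160+45*.3)))
```

```text
(array([0.65362118, 0.20198386, 0.28171765]), np.float64(0.0025596944779098484)) hub (array([0.61485185, 0.20534192, 0.24956912]), np.float64(0.008604513458165377))
```

Call:
servo_tool(commands="0 0 0 -4 0 0 0;0 0 0 -3 0 0 0;0 0 0 -1 0 0 0;0 0 0 0 0 0 0")

```text
time_s: 41.82
eef_pos: [0.5158, 0.1589, 0.0584]
eef_rot: [-0.001, -0.212, 0.977, -0.0]
wrist_force: [-8.1, -1.9, 12.6]
opening: 0.159
grasp_force: 59.6
```

Call:
servo_tool(commands="0 0 0 -1 0 0 0;0 0 0 0 0 0 0;0 0 0 0 0 0 0.5;0 0 0 0 0 0 1;0 0 0 0 0 -35 1")

```text
time_s: 42.45
eef_pos: [0.5156, 0.1591, 0.0899]
eef_rot: [-0.003, -0.211, 0.977, 0.0]
wrist_force: [0.7, 0.3, 0.7]
opening: 0.793
grasp_force: 0.0
```

Call:
servo_tool(commands="0 0 0 11 0 -36 1;0 -0.18 0 0 0 0 1;0 -0.18 0 0 0 0 1;0 -0.18 0 0 0 0 1;0 -0.18 0 0 0 0 1")

```text
time_s: 43.08
eef_pos: [0.5063, 0.1599, 0.1274]
eef_rot: [0.31, -0.204, 0.926, 0.075]
wrist_force: [0.5, 1.7, 0.3]
opening: 0.998
grasp_force: 0.0
```

Call:
servo_tool(commands="0 -0.18 0 0 0 0 1;0 0 0 0 0 0 1;0 0 0 0 0 0 1")

```text
time_s: 43.45
eef_pos: [0.5062, 0.1656, 0.1371]
eef_rot: [0.356, -0.2, 0.908, 0.09]
wrist_force: [0.6, -0.6, 0.9]
opening: 1.001
grasp_force: 0.0
```

Run:
```python
from h import *
im,C=snap("w13"); print(pose()[0],get_obs()["q"].round(2), "cam",-C[1].T@C[2],C[1][2])
A=np.array([.6185,.2045]); yp=np.array([.913,.408])
for z in(.04,.076,.12): print(z,proj("wrist",[*(A-.02*yp),z],C),proj("wrist",[*(A-.035*yp),z],C))
s=camera("side")[150:280,205:345]
o=np.zeros((420,800,3),np.uint8); o[:,:560]=im; s=cv2.resize(s,(240,223)); o[:223,560:]=s; cv2.imwrite("pics/c13.png",o)
```

```text
[0.50649384 0.16577908 0.13731944] [-0.16 -0.15  2.36  1.01  0.49 -2.98] cam [0.3696617  0.10009687 0.19120345] [ 0.77586792  0.37734711 -0.50560669]
0.04 [264.21704609 208.61330253] [263.83652614 199.67936289]
0.076 [264.02069046 244.72689927] [263.60383663 236.96178053]
0.12 [263.74205924 295.97256886] [263.27116141 290.26429572]
```

View pics/c13.png

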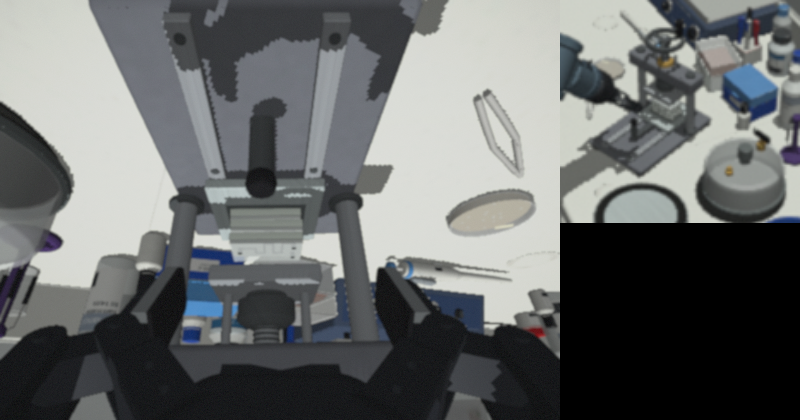

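Run:
```python
from h import *
im,C=load("w13"); g=cv2.cvtColor(im,cv2.COLOR_BGR2GRAY)
for x0 in (216,262,312): print(x0,list(zip(range(200,300,2),g[200:300:2,x0-3:x0+4].mean(1).astype(int))))
A=np.array([.6185,.2045]); yp=np.array([.913,.408])
def zat(u,y):
    c,R,t=C; d=R.T@np.array([(u[0]-c["cx"])/c["fx"],(u[1]-c["cy"])/c["fy"],1]); o=-R.T@t
    s=((A-o[:2])@yp+y)/(d[:2]@yp); return (o+s*d)[2]
for v in (205,209,240,243,262,265,270,288): print(v,"yp-20: %.4f yp-35: %.4f"%(zat((264,v),-.02),zat((264,v),-.035)))
```

```text
216 [(200, np.int64(186)), (202, np.int64(157)), (204, np.int64(97)), (206, np.int64(90)), (208, np.int64(90)), (210, np.int64(90)), (212, np.int64(89)), (214, np.int64(91)), (216, np.int64(95)), (218, np.int64(97)), (220, np.int64(99)), (222, np.int64(102)), (224, np.int64(104)), (226, np.int64(105)), (228, np.int64(112)), (230, np.int64(124)), (232, np.int64(121)), (234, np.int64(156)), (236, np.int64(216)), (238, np.int64(219)), (240, np.int64(218)), (242, np.int64(218)), (244, np.int64(219)), (246, np.int64(211)), (248, np.int64(146)), (250, np.int64(76)), (252, np.int64(48)), (254, np.int64(46)), (256, np.int64(44)), (258, np.int64(49)), (260, np.int64(95)), (262, np.int64(121)), (264, np.int64(105)), (266, np.int64(88)), (268, np.int64(91)), (270, np.int64(90)), (272, np.int64(92)), (274, np.int64(93)), (276, np.int64(92)), (278, np.int64(96)), (280, np.int64(139)), (282, np.int64(159)), (284, np.int64(146)), (286, np.int64(91)), (288, np.int64(76)), (290, np.int64(77)), (292, np.int64(76)), (294, np.int64(76)), (296, np.int64(76)), (298, np.int64(76))]
262 [(200, np.int64(90))
[... 1689 characters left out ...]
58, np.int64(163)), (260, np.int64(112)), (262, np.int64(129)), (264, np.int64(98)), (266, np.int64(91)), (268, np.int64(92)), (270, np.int64(93)), (272, np.int64(93)), (274, np.int64(91)), (276, np.int64(92)), (278, np.int64(102)), (280, np.int64(138)), (282, np.int64(150)), (284, np.int64(95)), (286, np.int64(76)), (288, np.int64(77)), (290, np.int64(76)), (292, np.int64(76)), (294, np.int64(77)), (296, np.int64(79)), (298, np.int64(82))]
205 yp-20: 0.0361 yp-35: 0.0454
209 yp-20: 0.0404 yp-35: 0.0495
240 yp-20: 0.0715 yp-35: 0.0787
243 yp-20: 0.0744 yp-35: 0.0814
262 yp-20: 0.0917 yp-35: 0.0977
265 yp-20: 0.0943 yp-35: 0.1001
270 yp-20: 0.0986 yp-35: 0.1042
288 yp-20: 0.1136 yp-35: 0.1183
```

The inverted view (camera on the outer side) shows the stack's front face between y=208 and y=243 and the platen's lower edge at y≈259. That puts the platen about 21 mm above the stack, or about 1.75 turns. Next I straighten the tool and go to the wheel.

```bash
cat >> h.py <<'E'
def fix(yaw,target=None):
    """rotation vector in tool frame to be straight down with tool y at yaw; then shift in the new tool frame"""
    p,r=pose(); y=np.array([np.cos(yaw),np.sin(yaw),0]); z=np.array([0,0,-1.]); T=Ro.from_matrix(np.c_[np.cross(y,z),y,z])
    print("p",p.round(4),"rotvec",(r.inv()*T).as_rotvec().round(3),end=' ')
    if target is not None: print("then shift",(T.inv().apply(np.array(target)-p)*1000).round(1))
E
python3 - <<'E'
from h import *
fix(1.995,[.60,.20,.36]); p,r=pose(); print((r.inv().apply([-.03,-.015,.1])*1000).round())
E
```

```text
p [0.5065 0.1659 0.1373] rotvec [0.026 0.753 0.01 ] then shift [ -99.2   -7.4 -222.7]
[-44.   1. -96.]
```

Call:
servo_tool(commands="0 0 0 -22 0 -48 1;0 0 0 -22 0 -48 1;0.005 0.15 0.002 0 0 0 1;0.005 0.15 0.002 0 0 0 1;0.005 0.15 0.002 0 0 0 1")

```text
time_s: 44.18
eef_pos: [0.4772, 0.1489, 0.2389]
eef_rot: [0.146, -0.209, 0.966, 0.035]
wrist_force: [0.7, -0.0, -0.3]
opening: 1.001
grasp_force: 0.0
```

Call:
servo_tool(commands="0.005 0.15 0.002 0 0 0 1;0.005 0.15 0.002 0 0 0 1;0 0 0 0 0 -40 1;0 0 0 0 0 -40 1;0 0 0 0 0 -40 1")

```text
time_s: 44.8
eef_pos: [0.4765, 0.149, 0.3581]
eef_rot: [0.001, -0.21, 0.978, -0.0]
wrist_force: [0.3, 0.0, 0.5]
opening: 1.002
grasp_force: 0.0
```

Run:
```python
from h import *
fix(1.995,[.63,.205,.40]); print(get_obs()["q"].round(2))
```

```text
p [0.4765 0.149  0.3581] rotvec [-0.001  0.002 -0.002] then shift [-163.   -12.1  -41.9]
[ 0.06 -0.07  1.62 -0.    1.59 -1.93]
```

Call:
servo_tool(commands="0 0 0 -40 -3 -14 1;0 0 0 -40 -3 -14 1;0 0 0 -40 -3 -14 1;0 0 0 -40 -3 0 1;0 0 0 0 0 0 1")

```text
time_s: 45.42
eef_pos: [0.6285, 0.2043, 0.3969]
eef_rot: [0.0, -0.21, 0.978, 0.0]
wrist_force: [-0.1, -0.4, -1.0]
opening: 0.995
grasp_force: 0.0
```

Call:
servo_tool(commands="0 0 0 0 0 0 1;0 0 0 0 0 0 1")

```text
time_s: 45.68
eef_pos: [0.6259, 0.204, 0.3999]
eef_rot: [0.002, -0.21, 0.978, 0.001]
wrist_force: [-0.5, 0.6, 1.0]
opening: 0.995
grasp_force: 0.0
```

Run:
```python
from h import *
im,C=snap("w14"); print(pose()[0])
print("pred knob top",proj("wrist",[.6536,.202,.303],C),"axis wheel",proj("wrist",[.6185,.2045,.258],C))
g=im.max(2); x,y=proj("wrist",[.6185,.2045,.258],C).astype(int)
m=np.zeros_like(g); m[y-90:y+90,x-90:x+90]=(g[y-90:y+90,x-90:x+90]<60)
cs,_=cv2.findContours(m,cv2.RETR_CCOMP,1)
for c in sorted(cs,key=cv2.contourArea)[-4:]:
    print(cv2.contourArea(c),cv2.boundingRect(c),cv2.minEnclosingCircle(c))
q=im[y-95:y+95,x-130:x+130]; cv2.imwrite("pics/c14.png",cv2.resize(q,None,fx=3,fy=3,interpolation=cv2.INTER_CUBIC)); print(x,y)
```

```text
[0.62593658 0.20396441 0.40010816]
pred knob top [263.24488859 244.99389767] axis wheel [283.52630191 194.24961367]
124.0 (279, 186, 14, 14) ((285.5674133300781, 192.78089904785156), 6.8046956062316895)
407.0 (343, 166, 25, 24) ((355.07501220703125, 177.4499969482422), 12.174163818359375)
1080.0 (273, 196, 52, 34) ((299.0, 211.5), 28.41224479675293)
4953.0 (237, 140, 131, 112) ((307.9858093261719, 197.320556640625), 72.62036895751953)
283 194
```

View pics/c14.png

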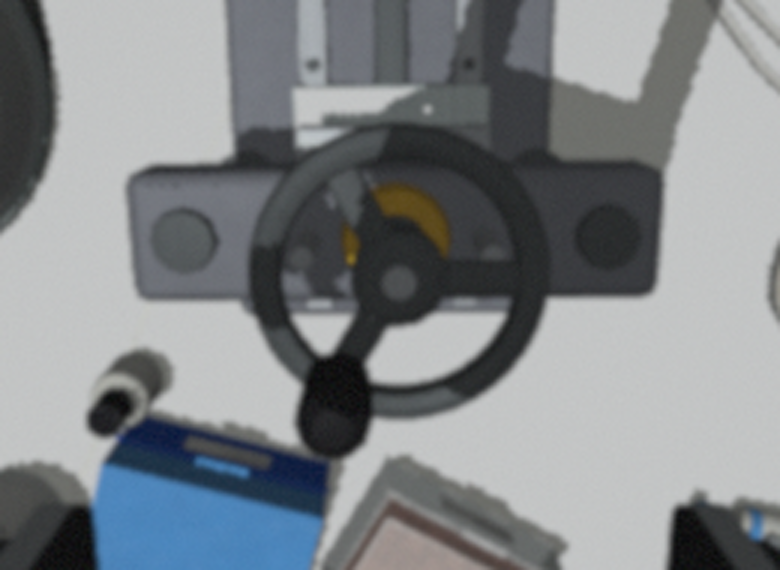

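The wheel ring is centred near pixel (286,189) and the top of the turning handle is at (264,238).

Run:
```python
from h import *
im,C=load("w14"); f=lambda a,b:np.array([153+a/3-.3,99+b/3-.3])
for w in (.245,.25,.255,.26,.265):
    L,R,T,B=[ray("wrist",f(*u),w,C)[:2] for u in((250,271),(548,271),(399,125),(399,418))]
    k=ray("wrist",f(332,418),w+.045,C)[:2]; c=(L+R+T+B)/4
    d=k-c; print(w,"diam",np.hypot(*(L-R)).round(4),np.hypot(*(T-B)).round(4),"c",c.round(4),(( L+R)/2).round(4),"knob",k.round(4),"r",np.hypot(*d).round(4),"ang",np.arctan2(d[1],d[0]).round(3))
```

```text
0.245 diam 0.0938 0.0944 c [0.6168 0.2062] [0.6158 0.2057] knob [0.653  0.2011] r 0.0365 ang -0.138
0.25 diam 0.0923 0.0929 c [0.6159 0.2056] [0.6148 0.2052] knob [0.6511 0.2006] r 0.0356 ang -0.142
0.255 diam 0.0907 0.0913 c [0.6149 0.2051] [0.6139 0.2046] knob [0.6492 0.2001] r 0.0347 ang -0.145
0.26 diam 0.0891 0.0897 c [0.6139 0.2045] [0.6129 0.2041] knob [0.6473 0.1995] r 0.0338 ang -0.149
0.265 diam 0.0875 0.0881 c [0.6129 0.204 ] [0.6119 0.2035] knob [0.6455 0.199 ] r 0.0329 ang -0.153
```

Run:
```python
from h import *
fix(1.995,[.652,.200,.268])
```

```text
p [0.6259 0.204  0.4001] rotvec [ 0.001  0.004 -0.   ] then shift [-22.1 -14.3 132.1]
```

Call:
servo_tool(commands="0 0 0 -22 -14 40 1;0 0 0 0 0 40 1;0 0 0 0 0 35 1;0 0 0 0 0 17 1;0 0 0 0 0 0 1")

```text
time_s: 46.35
eef_pos: [0.652, 0.2007, 0.2668]
eef_rot: [0.001, -0.21, 0.978, 0.001]
wrist_force: [0.2, 0.5, 0.7]
opening: 0.999
grasp_force: 0.0
```

Run:
```python
from h import *
im,C=snap("w15"); print(pose()[0],get_obs()["wrist_force"].round(1))
# handle in view: dark blob near projected place
u=proj("wrist",[.652,.2,.30],C); print(u); x,y=u.astype(int); g=im.max(2)
print(g[max(0,y-60):y+60:8,x-70:x+70:7])
```

```text
[0.65274609 0.20084348 0.26844194] [-0.  -0.1  1. ]
[277.99925488 314.12471214]
[[233 233 233 233 233 155  55  54  45  88  30  28  52 111 233 234 233 233
  233 233]
 [105 133 148 167 220 233 134  55  39  22  28  21  16 166 233 233 233 233
  233 226]
 [102  97  88  80  90 122 182 192  20  16  20  26  21  20  42  48  44  42
   41  42]
 [110 119  82  84  83  82  82  80  21  20  20  23  23  19  57  55  57  57
   59  60]
 [ 89  90  91 164  93  92  87  75  21  27  22  20  25  20  47  53  54  54
   51  66]
 [217 163  93  89  88  90  89  55  23  26  29  25  26  24  61 133 111 136
  138 140]
 [223 225 225 223 224 206 129  37  24  26  23  26  27  22  33 163 130 102
   97 130]
 [223 223 224 222 225 225 224  54  28  28  22  21  24  27  28 105 111 168
  132 104]
 [225 224 222 223 223 224 224 192  28  30  25  27  22  30 137 193 132  95
  103 194]
 [225 223 225 222 223 227 225 226  84  28  23  25  29  57 191 202 190 193
  151 101]
 [225 222 223 223 222 223 225 227 117 112 155 151 193 190 191 194 201 191
  198 189]
 [225 224 223 224 224 224 225 231 125 164 200 201 192 199 194 197 190 193
  186 192]
 [223 221 223 224 224 224 222 231 123 166 192 174 201 194 189 192 188 190
  191 189]
 [231 231 229 224 223 223 223 231 209 165 165 173 175 167 204 186 193 187
  194 192]
 [231 231 161  31  33  36  35  85 183 226 225 163 157 115  60  32  30  32
   32 163]]
```

Run:
```python
from h import *
im,C=load("w15"); m=np.zeros(im.shape[:2],np.uint8); m[270:340,250:315]=(im[270:340,250:315].max(2)<40)
k,l,s,c=cv2.connectedComponentsWithStats(m); i=1+s[1:,4].argmax(); M=(l==i); ys,xs=np.nonzero(M)
rows=[(r,xs[ys==r].min(),xs[ys==r].max()) for r in range(276,335,4) if (ys==r).any()]; print(rows)
for z in(.298,.302,.306): print(z,ray("wrist",(281.5,306),z,C).round(4))
```

```text
[(276, np.int64(260), np.int64(302)), (280, np.int64(259), np.int64(302)), (284, np.int64(259), np.int64(303)), (288, np.int64(258), np.int64(304)), (292, np.int64(258), np.int64(304)), (296, np.int64(257), np.int64(304)), (300, np.int64(256), np.int64(305)), (304, np.int64(257), np.int64(305)), (308, np.int64(257), np.int64(306)), (312, np.int64(257), np.int64(305)), (316, np.int64(259), np.int64(303)), (320, np.int64(260), np.int64(302)), (324, np.int64(263), np.int64(300)), (328, np.int64(266), np.int64(295)), (332, np.int64(279), np.int64(283))]
0.298 [0.6493 0.2003 0.298 ]
0.302 [0.647  0.1992 0.302 ]
0.306 [0.6446 0.1981 0.306 ]
```

Call:
servo_tool(commands="0 0 0 1 0 0 0.5;0 0 0 0 0 0 0;0 0 0 0 0 0 0;0 0 0 0 0 0 0;0 0 0 0 0 0 0")

```text
time_s: 47.02
eef_pos: [0.6517, 0.2005, 0.2679]
eef_rot: [0.002, -0.211, 0.978, 0.001]
wrist_force: [-2.2, -0.4, 4.8]
opening: 0.24
grasp_force: 58.6
```

```bash
cat > circ.py <<'E'
from h import *
import sys
def table(th0,n,step=18,r=36.,psi=None,dz=.6):
    p,R=pose(); m=R.as_matrix(); psi=np.arctan2(m[1,0],m[0,0]) if psi is None else psi
    a=np.deg2rad(step)
    for k in range(n):
        phi=th0-(k+.5)*a-np.pi/2; L=2*r*np.sin(a/2)
        print(k,"0 0 0 %.1f %.1f %.1f 0"%(L*np.cos(phi-psi),-L*np.sin(phi-psi),dz), end=';\n' if k%5==4 else ';')
E
python3 - <<'E'
from circ import *
o=get_obs(); p=pose()[0]; print(p,o["wrist_force"].round(1),o["opening"]); table(-.142,20)
E
```

```text
[0.65168378 0.20052938 0.2679148 ] [-2.2 -0.4  4.8] 0.2404033930062324
0 0 0 0 7.5 -8.4 0.6 0;1 0 0 0 9.7 -5.7 0.6 0;2 0 0 0 11.0 -2.4 0.6 0;3 0 0 0 11.2 1.1 0.6 0;4 0 0 0 10.3 4.5 0.6 0;
5 0 0 0 8.4 7.5 0.6 0;6 0 0 0 5.7 9.7 0.6 0;7 0 0 0 2.4 11.0 0.6 0;8 0 0 0 -1.1 11.2 0.6 0;9 0 0 0 -4.5 10.3 0.6 0;
10 0 0 0 -7.5 8.4 0.6 0;11 0 0 0 -9.7 5.7 0.6 0;12 0 0 0 -11.0 2.4 0.6 0;13 0 0 0 -11.2 -1.1 0.6 0;14 0 0 0 -10.3 -4.5 0.6 0;
15 0 0 0 -8.4 -7.5 0.6 0;16 0 0 0 -5.7 -9.7 0.6 0;17 0 0 0 -2.4 -11.0 0.6 0;18 0 0 0 1.1 -11.2 0.6 0;19 0 0 0 4.5 -10.3 0.6 0;
```

Call:
servo_tool(commands="0 0 0 7.5 -8.4 0.6 0;0 0 0 9.7 -5.7 0.6 0;0 0 0 11 -2.4 0.6 0;0 0 0 11.2 1.1 0.6 0;0 0 0 10.3 4.5 0.6 0")

```text
time_s: 47.65
eef_pos: [0.6111, 0.1693, 0.2649]
eef_rot: [0.003, -0.21, 0.978, 0.001]
wrist_force: [2.8, 3.6, 5.5]
opening: 0.24
grasp_force: 58.9
```

Call:
servo_tool(commands="0 0 0 0 0 0 0")

```text
time_s: 47.78
eef_pos: [0.6099, 0.1695, 0.2648]
eef_rot: [0.001, -0.21, 0.978, 0.001]
wrist_force: [-3.5, 0.8, 7.1]
opening: 0.241
grasp_force: 59.0
```

Call:
servo_tool(commands="0 0 0 8.4 7.5 0.6 0;0 0 0 5.7 9.7 0.6 0;0 0 0 2.4 11 0.6 0;0 0 0 -1.1 11.2 0.6 0;0 0 0 -4.5 10.3 0.6 0")

```text
time_s: 48.4
eef_pos: [0.5802, 0.2096, 0.2619]
eef_rot: [0.001, -0.21, 0.978, 0.0]
wrist_force: [1.6, -2.0, 6.3]
opening: 0.24
grasp_force: 59.1
```

Call:
servo_tool(commands="0 0 0 -7.5 8.4 0.6 0;0 0 0 -9.7 5.7 0.6 0;0 0 0 -11 2.4 0.6 0;0 0 0 -11.2 -1.1 0.6 0;0 0 0 -10.3 -4.5 0.6 0")

```text
time_s: 49.02
eef_pos: [0.621, 0.2408, 0.2589]
eef_rot: [0.001, -0.211, 0.978, 0.001]
wrist_force: [-2.7, -1.7, 7.6]
opening: 0.242
grasp_force: 59.1
```

Call:
servo_tool(commands="0 0 0 -8.4 -7.5 0.6 0;0 0 0 -5.7 -9.7 0.6 0;0 0 0 -2.4 -11 0.6 0;0 0 0 1.1 -11.2 0.6 0;0 0 0 4.5 -10.3 0.6 0")

```text
time_s: 49.65
eef_pos: [0.6517, 0.2001, 0.2559]
eef_rot: [0.002, -0.211, 0.978, 0.002]
wrist_force: [-3.0, 2.0, 8.1]
opening: 0.244
grasp_force: 59.2
```

Call:
servo_tool(commands="0 0 0 0 0 0 0")

```text
time_s: 49.78
eef_pos: [0.6514, 0.1987, 0.2558]
eef_rot: [0.001, -0.21, 0.978, 0.001]
wrist_force: [-2.0, -2.3, 6.8]
opening: 0.24
grasp_force: 59.1
```

Call:
servo_tool(commands="0 0 0 7.5 -8.4 0.6 0;0 0 0 9.7 -5.7 0.6 0;0 0 0 11 -2.4 0.6 0;0 0 0 11.2 1.1 0.6 0;0 0 0 10.3 4.5 0.6 0")

```text
time_s: 50.4
eef_pos: [0.6112, 0.1692, 0.2529]
eef_rot: [0.003, -0.21, 0.978, 0.001]
wrist_force: [3.2, 3.9, 5.7]
opening: 0.242
grasp_force: 59.2
```

Call:
servo_tool(commands="0 0 0 8.4 7.5 0.6 0;0 0 0 5.7 9.7 0.6 0;0 0 0 2.4 11 0.6 0;0 0 0 -1.1 11.2 0.6 0;0 0 0 -4.5 10.3 0.6 0")

```text
time_s: 51.02
eef_pos: [0.5802, 0.2096, 0.2499]
eef_rot: [0.001, -0.21, 0.978, 0.0]
wrist_force: [0.2, -2.7, 6.0]
opening: 0.241
grasp_force: 59.1
```

Call:
servo_tool(commands="0 0 0 0 0 0 0;0 0 0 0 0 0 0.5;0 0 0 0 0 0 1;0 0 0 0 0 -40 1;0 0 0 20 0 -50 1")

```text
time_s: 51.65
eef_pos: [0.5613, 0.2018, 0.3375]
eef_rot: [-0.001, -0.21, 0.978, 0.001]
wrist_force: [-0.1, 0.2, -0.0]
opening: 1.004
grasp_force: 0.0
```

Run:
```python
from h import *
print(get_obs()["q"].round(2)); fix(1.995,[.4765,.149,.3581])
```

```text
[ 0.14  0.16  1.41  0.    1.57 -1.85]
p [0.5613 0.2018 0.3375] rotvec [ 0.003 -0.002 -0.   ] then shift [ 99.  -13.2 -20.6]
```

Call:
servo_tool(commands="0 0 0 33 -4 -7 1;0 0 0 33 -4 -7 1;0 0 0 33 -5 -6 1;0 0 0 0 0 40 1;0 0 0 0 0 40 1")

```text
time_s: 52.28
eef_pos: [0.4771, 0.1494, 0.278]
eef_rot: [0.002, -0.21, 0.978, 0.001]
wrist_force: [0.9, 0.4, -1.3]
opening: 0.998
grasp_force: 0.0
```

Call:
servo_tool(commands="0 0 0 0 0 39 1;0 -0.15 0 0 0 0 1;0 -0.15 0 0 0 0 1;0 -0.15 0 0 0 0 1;0 -0.15 0 0 0 0 1")

```text
time_s: 52.9
eef_pos: [0.4771, 0.1498, 0.2395]
eef_rot: [0.292, -0.201, 0.933, 0.063]
wrist_force: [0.5, 1.5, 0.5]
opening: 1.0
grasp_force: 0.0
```

Call:
servo_tool(commands="0 -0.15 0 0 0 0 1;0 -0.1 0 0 0 0 1;0 0 0 20 0 45 1;0 0 0 20 0 45 1;0 0 0 0 0 0 1")

```text
time_s: 53.52
eef_pos: [0.5111, 0.1704, 0.1527]
eef_rot: [0.394, -0.189, 0.895, 0.088]
wrist_force: [-0.5, 0.6, 1.1]
opening: 1.0
grasp_force: 0.0
```

Call:
servo_tool(commands="0 0 0 0 0 0 1;0 0 0 0 0 0 1")

```text
time_s: 53.78
eef_pos: [0.5147, 0.1693, 0.1609]
eef_rot: [0.401, -0.191, 0.892, 0.085]
wrist_force: [0.1, 0.1, -0.0]
opening: 1.004
grasp_force: 0.0
```

```bash
cat > edge.py <<'E'
from h import *
A=np.array([.6165,.205]); yp=np.array([.913,.408]); xp=np.array([.408,-.913])
def zat(u,y,C):
    c,R,t=C; d=R.T@np.array([(u[0]-c["cx"])/c["fx"],(u[1]-c["cy"])/c["fy"],1]); o=-R.T@t
    s=((A-o[:2])@yp+y)/(d[:2]@yp); return (o+s*d)[2]
def prof(tag):
    im,C=load(tag); g=cv2.cvtColor(im,cv2.COLOR_BGR2GRAY)
    for X in (-.039,-.022,0,.022,.039):
        a=proj("wrist",[*(A-.035*yp+X*xp),.076],C); x,y=a.astype(int); lo=int(proj("wrist",[*(A-.02*yp+X*xp),.03],C)[1])
        print("X",X,"col",x,"plat@.076",a[1].round(1),"stacktop",proj("wrist",[*(A-.02*yp+X*xp),.076],C)[1].round(1),"stackbot",proj("wrist",[*(A-.02*yp+X*xp),.04],C)[1].round(1),"from",lo,g[lo:y+40,x-2:x+3].mean(1).astype(int).tolist())
E
python3 - <<'E'
from edge import *
im,C=snap("w16"); print(pose()[0],"cam",(-C[1].T@C[2]).round(4),C[1][2].round(3)); prof("w16"); print("OLD"); prof("w13")
E
```

```text
[0.51474238 0.16932105 0.16099033] cam [0.3723 0.1058 0.2007] [ 0.827  0.369 -0.423]
X -0.039 col 317 plat@.076 192.8 stacktop 201.3 stackbot 165.6 from 156 [94, 93, 94, 93, 94, 93, 93, 93, 94, 94, 94, 94, 94, 94, 94, 94, 93, 94, 94, 95, 94, 94, 95, 95, 94, 94, 94, 93, 94, 95, 94, 95, 95, 95, 95, 95, 103, 124, 155, 182, 198, 199, 183, 148, 114, 101, 102, 103, 103, 104, 103, 103, 101, 102, 101, 101, 100, 98, 91, 84, 81, 81, 81, 82, 81, 81, 82, 81, 81, 82, 84, 89, 92, 95, 97, 101]
X -0.022 col 296 plat@.076 192.8 stacktop 201.2 stackbot 165.6 from 156 [95, 94, 95, 94, 94, 90, 78, 63, 58, 70, 98, 125, 140, 144, 145, 144, 138, 132, 131, 135, 142, 144, 143, 143, 144, 145, 145, 140, 133, 129, 132, 142, 156, 157, 148, 143, 144, 146, 144, 140, 131, 126, 125, 115, 104, 101, 103, 102, 103, 104, 105, 104, 105, 104, 105, 111, 128, 149, 163, 167, 169, 162, 137, 101, 83, 80, 80, 81, 80, 80, 80, 79, 78, 80, 80, 78]
X 0 col 268 plat@.076 192.8 stacktop 201.2 stackbot 165.6 from 156 [95, 94, 95, 94, 95, 91, 80, 66, 59, 71, 100, 127, 139, 143, 144, 143, 136, 129, 128, 133, 140, 144, 143, 142, 144, 144
[... 2553 characters left out ...]
7, 120, 126, 128, 129, 129, 130, 131, 129, 121, 115, 116, 127, 144, 153, 146, 134, 129, 129, 130, 131, 128, 121, 116, 117, 126, 151, 173, 183, 183, 181, 179, 179, 178, 173, 162, 155, 164, 176, 176, 171, 168, 165, 153, 121, 78, 53, 62, 79, 89, 92, 91, 90, 91, 92, 93, 93, 93, 93]
X 0.039 col 216 plat@.076 236.5 stacktop 244.4 stackbot 208.0 from 198 [185, 185, 185, 178, 156, 122, 96, 89, 90, 90, 90, 89, 90, 91, 90, 89, 91, 92, 94, 93, 95, 97, 98, 99, 101, 102, 104, 106, 106, 107, 111, 117, 119, 118, 116, 125, 155, 194, 216, 219, 219, 219, 218, 219, 218, 218, 218, 219, 213, 189, 145, 104, 76, 56, 48, 46, 46, 46, 45, 46, 48, 69, 97, 118, 125, 121, 108, 95, 88, 89, 91, 90, 91, 91, 92, 93, 93, 92]
```

Run:
```python
from edge import *
for t,pts,st in (("w13",[(313,258.8),(216,259.8)],[(265,207.5),(265,242.7)]),("w16",[(317,199.0),(220,199.9),(268,199.4)],[(268,165.8)])):
    C=load(t)[1]
    print(t,[round(zat(u,-.035,C),4) for u in pts],"stack",[round(zat(u,-.02,C),4) for u in st], "+1px",round(zat((268,pts[0][1]+1),-.035,C)-zat((268,pts[0][1]),-.035,C),5))
    # platen top edge / crosshead bottom etc: profile further
im,C=load("w16"); g=cv2.cvtColor(im,cv2.COLOR_BGR2GRAY)
```

```text
w13 [np.float64(0.0961), np.float64(0.096)] stack [np.float64(0.0398), np.float64(0.0749)] +1px 0.00083
w16 [np.float64(0.0817), np.float64(0.0826), np.float64(0.0821)] stack [np.float64(0.0402)] +1px 0.0009
```

Run:
```python
from h import *
fix(1.995,[.477,.149,.239]); p,r=pose(); print((r.inv().apply(np.array([.477,.149,.239])-p)*1000).round())
```

```text
p [0.5147 0.1693 0.161 ] rotvec [-0.002  0.846 -0.002] then shift [ 42.8  -3.  -78. ]
[-30.  -3. -84.]
```

Call:
servo_tool(commands="0 0 0 -15 -2 -42 1;0 0 0 -15 -1 -42 1;0 0.17 0 0 0 0 1;0 0.17 0 0 0 0 1;0 0.17 0 0 0 0 1")

```text
time_s: 54.45
eef_pos: [0.4767, 0.1488, 0.2405]
eef_rot: [0.167, -0.206, 0.964, 0.035]
wrist_force: [-0.3, -0.4, -0.4]
opening: 0.996
grasp_force: 0.0
```

Call:
servo_tool(commands="0 0.17 0 0 0 0 1;0 0.166 0 0 0 0 1;0 0 0 0 0 -55 1;0 0 0 0 0 -55 1;0 0 0 -40 4 0 1")

```text
time_s: 55.08
eef_pos: [0.5124, 0.1687, 0.3556]
eef_rot: [0.01, -0.209, 0.978, 0.001]
wrist_force: [0.9, -0.8, -0.0]
opening: 1.001
grasp_force: 0.0
```

Call:
servo_tool(commands="0 0 0 -40 4 0 1;0 0 0 -39 4 0 1;0 0 0 0 0 0 1;0 0 0 0 0 0 1")

```text
time_s: 55.58
eef_pos: [0.5787, 0.2083, 0.3486]
eef_rot: [0.003, -0.209, 0.978, 0.002]
wrist_force: [-0.3, -0.4, -0.3]
opening: 1.001
grasp_force: 0.0
```

Run:
```python
from h import *
fix(1.995,[.5802,.2096,.250])
```

```text
p [0.5787 0.2083 0.3486] rotvec [ 0.003  0.007 -0.002] then shift [-2.   0.6 98.6]
```

Call:
servo_tool(commands="0.003 0.007 0 -2 1 40 1;0 0 0 0 0 40 1;0 0 0 0 0 18 1;0 0 0 0 0 0 0.5;0 0 0 0 0 0 0")

```text
time_s: 56.2
eef_pos: [0.5817, 0.2108, 0.2517]
eef_rot: [0.001, -0.209, 0.978, 0.0]
wrist_force: [0.7, -0.6, 0.3]
opening: 0.605
grasp_force: 0.0
```

Call:
servo_tool(commands="0 0 0 0 0 0 0;0 0 0 0 0 0 0;0 0 0 0 0 0 0")

```text
time_s: 56.58
eef_pos: [0.5813, 0.2111, 0.2511]
eef_rot: [0.0, -0.21, 0.978, 0.001]
wrist_force: [-2.3, 0.4, 6.6]
opening: 0.24
grasp_force: 58.6
```

Call:
servo_tool(commands="0 0 0 -7.5 8.4 0.6 0;0 0 0 -9.7 5.7 0.6 0;0 0 0 -11 2.4 0.6 0;0 0 0 -11.2 -1.1 0.6 0;0 0 0 -10.3 -4.5 0.6 0")

```text
time_s: 57.2
eef_pos: [0.6223, 0.2412, 0.2481]
eef_rot: [0.0, -0.21, 0.978, 0.0]
wrist_force: [-2.6, -3.8, 7.3]
opening: 0.238
grasp_force: 58.9
```

Call:
servo_tool(commands="0 0 0 -8.4 -7.5 0.6 0;0 0 0 -5.7 -9.7 0.6 0;0 0 0 -2.4 -11 0.6 0;0 0 0 1.1 -11.2 0.6 0;0 0 0 4.5 -10.3 0.6 0")

```text
time_s: 57.82
eef_pos: [0.6527, 0.201, 0.2451]
eef_rot: [0.001, -0.21, 0.978, 0.001]
wrist_force: [-3.1, 2.9, 8.0]
opening: 0.242
grasp_force: 59.0
```

Call:
servo_tool(commands="0 0 0 0 0 0 0")

```text
time_s: 57.95
eef_pos: [0.6524, 0.1996, 0.2451]
eef_rot: [0.0, -0.209, 0.978, 0.0]
wrist_force: [-2.5, -2.2, 6.1]
opening: 0.239
grasp_force: 59.0
```

Call:
servo_tool(commands="0 0 0 7.5 -8.4 0.6 0;0 0 0 9.7 -5.7 0.6 0;0 0 0 11 -2.4 0.6 0;0 0 0 11.2 1.1 0.6 0;0 0 0 10.3 4.5 0.6 0")

```text
time_s: 58.58
eef_pos: [0.6125, 0.1696, 0.2422]
eef_rot: [0.002, -0.209, 0.978, 0.0]
wrist_force: [4.4, 1.9, 5.5]
opening: 0.24
grasp_force: 58.9
```

Call:
servo_tool(commands="0 0 0 8.4 7.5 0.6 0;0 0 0 5.7 9.7 0.6 0;0 0 0 2.4 11 0.6 0;0 0 0 -1.1 11.2 0.6 0;0 0 0 -4.5 10.3 0.6 0")

```text
time_s: 59.2
eef_pos: [0.5811, 0.2099, 0.2392]
eef_rot: [0.0, -0.209, 0.978, -0.001]
wrist_force: [0.6, -4.2, 7.2]
opening: 0.244
grasp_force: 59.0
```

Call:
servo_tool(commands="0 0 0 0 0 0 0")

```text
time_s: 59.32
eef_pos: [0.5813, 0.2112, 0.2391]
eef_rot: [0.001, -0.21, 0.978, 0.0]
wrist_force: [-1.2, 0.4, 7.4]
opening: 0.236
grasp_force: 59.1
```

Call:
servo_tool(commands="0 0 0 0 0 0 0.5;0 0 0 0 0 0 1;0 0 0 0 0 -40 1;0 0 0 0 0 -50 1;0 0 0 40 -4 -10 1")

```text
time_s: 59.95
eef_pos: [0.5482, 0.191, 0.3409]
eef_rot: [0.002, -0.21, 0.978, 0.0]
wrist_force: [-0.2, -0.2, -0.1]
opening: 1.002
grasp_force: 0.0
```

Call:
servo_tool(commands="0 0 0 40 -4 0 1;0 0 0 39 -4 0 1;0 0 0 0 0 30 1;0 0 0 0 0 30 1;0 0 0 0 0 0 1")

```text
time_s: 60.58
eef_pos: [0.4753, 0.1508, 0.275]
eef_rot: [-0.003, -0.209, 0.978, 0.001]
wrist_force: [-0.3, -0.1, 0.2]
opening: 0.993
grasp_force: 0.0
```

Run:
```python
from h import *
fix(1.995,[.4771,.1495,.2395])
```

```text
p [0.4753 0.1508 0.275 ] rotvec [ 0.003 -0.006 -0.002] then shift [-1.1 -1.9 35.5]
```

Call:
servo_tool(commands="0.003 -0.006 -0.002 -1 -2 36 1;0 -0.15 0 0 0 0 1;0 -0.15 0 0 0 0 1;0 -0.15 0 0 0 0 1;0 -0.15 0 0 0 0 1")

```text
time_s: 61.2
eef_pos: [0.4798, 0.1497, 0.2437]
eef_rot: [0.295, -0.201, 0.932, 0.062]
wrist_force: [-0.7, 0.0, -0.6]
opening: 0.997
grasp_force: 0.0
```

Call:
servo_tool(commands="0 -0.15 0 0 0 0 1;0 -0.1 0 0 0 0 1;0 0 0 20 0 45 1;0 0 0 20 0 45 1;0 0 0 0 0 0 1")

```text
time_s: 61.82
eef_pos: [0.5145, 0.17, 0.1563]
eef_rot: [0.397, -0.19, 0.894, 0.087]
wrist_force: [0.7, 0.5, 0.0]
opening: 1.001
grasp_force: 0.0
```

Call:
servo_tool(commands="0 0 0 0 0 0 1;0 0 0 0 0 0 1")

```text
time_s: 62.08
eef_pos: [0.5168, 0.1688, 0.1631]
eef_rot: [0.403, -0.192, 0.891, 0.084]
wrist_force: [0.3, -0.4, 0.2]
opening: 1.0
grasp_force: 0.0
```

Run:
```python
from edge import *
im,C=snap("w17"); print(pose()[0],"cam",(-C[1].T@C[2]).round(4),C[1][2].round(3)); prof("w17")
```

```text
[0.51676198 0.16870951 0.16298797] cam [0.3743 0.1053 0.2025] [ 0.829  0.369 -0.42 ]
X -0.039 col 319 plat@.076 189.2 stacktop 197.8 stackbot 162.2 from 152 [93, 93, 93, 93, 94, 94, 94, 94, 94, 95, 94, 95, 94, 94, 95, 95, 94, 95, 95, 94, 94, 95, 94, 95, 94, 95, 95, 95, 95, 95, 95, 95, 95, 95, 95, 95, 93, 95, 99, 102, 103, 104, 104, 104, 102, 102, 102, 102, 103, 101, 101, 95, 88, 81, 80, 81, 81, 82, 83, 84, 87, 90, 93, 98, 105, 110, 109, 102, 95, 91, 96, 106, 117, 122, 124, 127, 132]
X -0.022 col 298 plat@.076 189.1 stacktop 197.7 stackbot 162.1 from 152 [100, 95, 95, 94, 94, 92, 83, 69, 59, 62, 83, 117, 140, 145, 145, 146, 143, 133, 126, 130, 135, 140, 143, 144, 144, 144, 146, 142, 133, 125, 129, 139, 149, 152, 147, 141, 132, 117, 104, 103, 102, 103, 103, 105, 105, 105, 105, 104, 108, 120, 139, 156, 165, 168, 166, 155, 126, 95, 82, 81, 81, 82, 81, 80, 77, 73, 68, 63, 59, 56, 55, 55, 57, 56, 55, 56, 55]
X 0 col 271 plat@.076 189.0 stacktop 197.6 stackbot 162.0 from 152 [94, 94, 94, 95, 94, 92, 83, 69, 60, 63, 86, 117, 137, 144, 145, 145, 141, 132, 126, 129, 133, 139, 143, 144, 144, 14
[... 383 characters left out ...]
, 128, 130, 132, 137, 141, 142, 144, 145, 144, 138, 132, 129, 131, 142, 162, 166, 153, 142, 132, 116, 104, 102, 101, 102, 103, 104, 104, 103, 103, 102, 106, 118, 140, 159, 167, 166, 155, 133, 106, 88, 81, 81, 81, 80, 82, 81, 80, 80, 80, 79, 77, 76, 75, 75, 75, 75, 75, 74]
X 0.039 col 222 plat@.076 188.8 stacktop 197.4 stackbot 161.8 from 152 [197, 197, 192, 173, 138, 106, 93, 94, 93, 93, 94, 94, 93, 94, 94, 93, 93, 93, 97, 100, 103, 105, 107, 108, 109, 112, 113, 115, 116, 118, 119, 120, 121, 123, 124, 122, 116, 105, 100, 99, 100, 100, 101, 103, 103, 103, 103, 102, 104, 115, 136, 154, 164, 168, 166, 152, 122, 92, 77, 74, 73, 71, 68, 65, 63, 67, 86, 114, 134, 140, 137, 129, 124, 125, 122, 118]
```

The platen edge now reads z≈0.076, so it is on the stack. The gap at the previous look was about 6 mm and I have wound 12 mm since, so it stands about half a turn past contact. Next comes the bell.

Call:
servo_tool(commands="0 0 0 -15 -2 -42 1;0 0 0 -15 -1 -42 1;0 0.17 0 0 0 0 1;0 0.17 0 0 0 0 1;0 0.17 0 0 0 0 1")

```text
time_s: 62.75
eef_pos: [0.4782, 0.1484, 0.2421]
eef_rot: [0.169, -0.206, 0.963, 0.034]
wrist_force: [0.3, 1.2, 0.5]
opening: 1.0
grasp_force: 0.0
```

Call:
servo_tool(commands="0 0.17 0 0 0 0 1;0 0.17 0 0 0 0 1;0 0 0 0 0 -50 1;0 0 0 0 0 -50 1;0 0 0 -13 -49 0 1")

```text
time_s: 63.38
eef_pos: [0.5105, 0.111, 0.3457]
eef_rot: [0.008, -0.212, 0.977, -0.001]
wrist_force: [0.5, -0.2, 0.1]
opening: 0.999
grasp_force: 0.0
```

Call:
servo_tool(commands="0 0 0 -13 -49 0 1;0 0 0 -13 -49 0 1;0 0 0 -13 -49 0 1;0 0 0 -13 -49 0 1;0 0 0 -13 -48 0 1")

```text
time_s: 64.0
eef_pos: [0.6687, -0.0882, 0.341]
eef_rot: [0.004, -0.209, 0.978, -0.0]
wrist_force: [0.6, -0.3, -0.2]
opening: 1.0
grasp_force: 0.0
```

Call:
servo_tool(commands="0 0 0 0 0 0 1;0 0 0 0 0 0 1")

```text
time_s: 64.25
eef_pos: [0.6677, -0.0863, 0.3397]
eef_rot: [0.003, -0.209, 0.978, 0.0]
wrist_force: [0.2, -0.2, -0.6]
opening: 0.998
grasp_force: 0.0
```

Run:
```python
from h import *
im,C=snap("w18"); fix(1.96,[.674,-.082,.3])
print("pred knob top",proj("wrist",[.674,-.082,.121],C),"tap",proj("wrist",[.674+.0537,-.082+.022,.124],C))
g=im.max(2)
x,y=proj("wrist",[.674,-.082,.121],C).astype(int)
print(x,y); print(g[20:300:8,max(0,x-120):x+120:8])
```

```text
p [ 0.6677 -0.0857  0.3398] rotvec [-0.     0.006  0.033] then shift [-7.2  1.  39.8]
pred knob top [281.04629255 190.30143207] tap [279.4798121  238.40674955]
281 190
[[193 192 193 ... 183 185 183]
 [194 194 194 ... 190 188 128]
 [134 195 195 ... 190 154  96]
 ...
 [ 59  58  24 ...  58  16  59]
 [ 61  12  18 ...  27  19  19]
 [ 25  13  19 ...  21  20  17]]
```

Run:
```python
from h import *
for t in("w3","w18"):
    im,C=load(t); h=cv2.cvtColor(im,cv2.COLOR_BGR2HSV)
    m=((h[...,0]>10)&(h[...,0]<30)&(h[...,1]>120)&(h[...,2]>60)).astype(np.uint8)
    k,l,s,c=cv2.connectedComponentsWithStats(m)
    print(t); [print(s[i],c[i].round(1),ray("wrist",c[i],.11 if t=="w3" else .089,C)[:2].round(4)) for i in range(1,k) if s[i,4]>15]
im,C=load("w18"); g=cv2.cvtColor(im,cv2.COLOR_BGR2GRAY)
print(cv2.HoughCircles(cv2.GaussianBlur(g[120:300,180:380],(3,3),0),cv2.HOUGH_GRADIENT,1,10,param1=60,param2=12,minRadius=15,maxRadius=28))
print(g[130:280:6,230:340:5].tolist())
```

```text
w3
[266 105  21  32 325] [275.8 122.5] [ 0.4941 -0.0524]
[267 145  17   6  71] [274.7 147.4] [ 0.4747 -0.0591]
[371 194  17  11 117] [378.2 199.5] [ 0.467  -0.1619]
[271 250  17  19 247] [278.7 258.9] [ 0.38   -0.1011]
w18
[ 70  29  20  17 234] [79.9 36.3] [ 0.613  -0.3506]
[ 86 134  16  30 273] [ 94.6 145.8] [ 0.7221 -0.3059]
[280 149  12  12 106] [285.9 154.6] [ 0.6379 -0.0916]
[278 234  14  12 131] [284.6 239.5] [ 0.7389 -0.0477]
[282 254   5   7  28] [283.9 256.9] [ 0.762  -0.0384]
[550 255  10  10  45] [555.  259.5] [0.6175 0.294 ]
[[[ 88.5 159.5  19.3]
  [105.5  83.5  15.8]
  [ 76.5  37.5  27.4]
  [ 65.5  63.5  27.4]
  [133.5  42.5  27.4]
  [132.5 108.5  21.6]
  [ 69.5  45.5  26.3]]]
[[37, 37, 36, 50, 127, 114, 92, 113, 139, 142, 143, 144, 142, 141, 136, 117, 87, 67, 54, 22, 18, 27], [37, 33, 95, 122, 105, 143, 146, 146, 147, 152, 150, 151, 151, 148, 146, 144, 142, 136, 104, 67, 41, 20], [35, 111, 115, 132, 146, 147, 151, 154, 155, 151, 153, 153, 154, 153, 153, 154, 152, 146, 141, 121, 93, 45], [100, 122, 137, 146, 153, 151, 153, 152, 152, 153, 150, 95, 129, 154, 154, 154, 154,
[... 1637 characters left out ...]
26, 154, 107, 150, 121, 112, 114, 116, 121, 122, 180, 196], [200, 199, 200, 186, 160, 120, 122, 90, 40, 54, 50, 48, 69, 116, 118, 119, 122, 120, 157, 185, 199, 199], [200, 200, 200, 199, 198, 184, 174, 80, 47, 44, 36, 31, 21, 16, 17, 115, 168, 187, 200, 201, 200, 200], [201, 200, 200, 201, 198, 200, 201, 199, 191, 182, 148, 110, 130, 100, 190, 166, 200, 199, 200, 199, 201, 200], [200, 200, 200, 201, 200, 199, 135, 57, 55, 67, 162, 186, 200, 199, 199, 199, 199, 200, 200, 201, 200, 198], [201, 200, 199, 200, 193, 59, 75, 76, 76, 71, 62, 119, 199, 200, 200, 199, 199, 201, 200, 201, 200, 199], [199, 198, 198, 200, 98, 67, 72, 76, 75, 63, 37, 55, 180, 200, 200, 200, 200, 198, 198, 198, 201, 199]]
```

Run:
```python
from h import *
im,C=load("w18"); g=cv2.cvtColor(im,cv2.COLOR_BGR2GRAY)
for y in (192,196,200,204,208,212,216,219): print(y,g[y,266:308:2].tolist())
k=ray("wrist",(286,203.5),.121,C); n=ray("wrist",(285.9,154.6),.089,C)
h=cv2.cvtColor(im,cv2.COLOR_BGR2HSV)
d=k-n; print("knob",k,"nip->knob ang",np.arctan2(d[1],d[0]),np.hypot(*d[:2]))
# wing: dark pixels around tap
m=np.zeros_like(g); m[230:256,255:310]=(im[230:256,255:310].max(2)<70); ys,xs=np.nonzero(m); r=cv2.minAreaRect(np.c_[xs,ys].astype(np.float32)); print(r, "wing c",ray("wrist",r[0],.121,C))
print("mat dist",np.hypot(*(k[:2]-[.674,-.082])))
# bell outline dark mat: bell flange
```

```text
192 [153, 153, 151, 153, 130, 73, 45, 50, 58, 69, 74, 60, 50, 45, 56, 113, 150, 154, 154, 153, 153]
196 [153, 154, 153, 131, 67, 75, 110, 127, 131, 132, 127, 127, 120, 112, 87, 59, 113, 151, 155, 153, 153]
200 [154, 153, 150, 107, 99, 127, 133, 133, 131, 127, 126, 124, 121, 119, 113, 105, 85, 135, 154, 154, 154]
204 [153, 153, 148, 109, 118, 128, 125, 125, 125, 125, 122, 120, 118, 115, 112, 109, 99, 123, 153, 153, 152]
208 [154, 153, 147, 113, 112, 120, 120, 119, 119, 119, 118, 115, 115, 112, 111, 107, 100, 134, 153, 152, 153]
212 [152, 153, 153, 147, 111, 111, 114, 113, 112, 112, 113, 112, 111, 108, 105, 103, 133, 153, 153, 153, 153]
216 [154, 153, 152, 153, 153, 141, 117, 106, 107, 106, 107, 105, 105, 109, 129, 149, 153, 153, 152, 154, 152]
219 [154, 153, 153, 152, 153, 154, 153, 150, 144, 134, 137, 140, 146, 151, 153, 153, 153, 153, 153, 153, 153]
knob [ 0.68598197 -0.07031797  0.121     ] nip->knob ang 0.41721201578267153 0.052666646875773326
((284.8230895996094, 243.91542053222656), (38.57480239868164, 20.217662811279297), 7.125016689300537) wing c [ 0.73265004 -0.05072242  0.121     ]
mat dist 0.016734320543983418
```

Run:
```python
from h import *
im,C=load("w18"); print(ray("wrist",(285.7,206),.121,C)); fix(1.975,[.6865,-.070,.2])
```

```text
[ 0.6888741  -0.06939083  0.121     ]
p [ 0.6677 -0.0857  0.3398] rotvec [-0.     0.006  0.018] then shift [-23.5   7.  139.8]
```

Call:
servo_tool(commands="0 0.006 0.018 -12 3 35 1;0 0 0 -12 4 35 1;0 0 0 0 0 40 1;0 0 0 0 0 29 1;0 0 0 0 0 0 1")

```text
time_s: 64.92
eef_pos: [0.6853, -0.0683, 0.1974]
eef_rot: [-0.003, -0.201, 0.979, 0.001]
wrist_force: [0.6, 0.5, 0.0]
opening: 1.002
grasp_force: 0.0
```

Call:
servo_tool(commands="0 0 0 0 0 0 1;0 0 0 0 0 0 1")

```text
time_s: 65.18
eef_pos: [0.6885, -0.0701, 0.202]
eef_rot: [0.001, -0.201, 0.98, -0.001]
wrist_force: [-0.7, -0.7, 0.3]
opening: 1.006
grasp_force: 0.0
```

Run:
```python
from h import *
im,C=snap("w19"); p=pose()[0]; print(p); u=proj("wrist",[.687,-.07,.121],C); print(u,proj("wrist",[*p[:2],.121],C)); x,y=u.astype(int); g=cv2.cvtColor(im,cv2.COLOR_BGR2GRAY)
for r in range(y-45,y+50,5): print(r,g[r,x-45:x+46:5].tolist())
```

```text
[ 0.688328   -0.07014332  0.20160138]
[280.83692944 220.8196094 ] [279.94351275 222.33457577]
175 [143, 143, 143, 142, 144, 143, 142, 143, 144, 144, 143, 144, 143, 143, 144, 143, 143, 144, 143]
180 [143, 143, 143, 142, 143, 142, 144, 142, 144, 142, 143, 144, 143, 144, 143, 144, 142, 143, 142]
185 [142, 144, 145, 144, 142, 144, 144, 144, 144, 143, 143, 145, 143, 144, 142, 144, 144, 143, 143]
190 [143, 142, 143, 143, 142, 143, 144, 144, 144, 142, 144, 143, 143, 141, 143, 145, 143, 144, 143]
195 [143, 144, 143, 144, 142, 143, 145, 111, 55, 39, 45, 93, 144, 143, 143, 144, 144, 143, 143]
200 [143, 144, 143, 142, 143, 143, 81, 37, 37, 42, 39, 37, 57, 144, 142, 142, 143, 144, 142]
205 [144, 142, 142, 144, 144, 136, 39, 52, 54, 55, 56, 52, 35, 126, 144, 143, 143, 144, 143]
210 [144, 142, 142, 144, 144, 93, 54, 54, 54, 55, 53, 54, 51, 56, 143, 144, 143, 144, 142]
215 [142, 143, 143, 143, 142, 58, 53, 53, 54, 51, 55, 54, 55, 46, 143, 143, 143, 144, 143]
220 [144, 143, 143, 142, 143, 55, 54, 53, 54, 52, 52, 54, 54, 50, 144, 143, 143, 144, 143]
225 [143, 142, 143, 142, 143, 54, 53, 52, 51, 52, 53, 52, 52, 49, 144, 144, 143, 145, 145]
230 [142, 143, 143, 143, 143, 115, 54, 54, 51, 52, 52, 52, 53, 82, 143, 141, 143, 144, 142]
235 [143, 143, 143, 142, 144, 142, 67, 54, 53, 52, 54, 52, 55, 140, 143, 144, 141, 143, 143]
240 [143, 144, 144, 143, 144, 142, 144, 116, 75, 53, 54, 83, 141, 142, 143, 143, 144, 142, 141]
245 [142, 142, 143, 144, 144, 144, 143, 144, 143, 143, 143, 143, 143, 143, 142, 144, 144, 143, 146]
250 [106, 141, 144, 143, 143, 142, 143, 142, 144, 142, 144, 143, 143, 143, 144, 143, 143, 153, 126]
255 [105, 103, 117, 142, 143, 141, 143, 142, 142, 144, 142, 144, 142, 143, 148, 160, 138, 107, 107]
260 [105, 108, 107, 104, 106, 125, 147, 149, 84, 52, 68, 154, 159, 143, 111, 105, 106, 106, 106]
265 [113, 111, 106, 108, 109, 108, 104, 73, 50, 68, 51, 52, 104, 104, 106, 107, 108, 111, 114]
```

Call:
servo_tool(commands="0 0 0 1 0 40 1;0 0 0 0 0 40 1;0 0 0 0 0 32 1;0 0 0 0 0 0 0.5;0 0 0 0 0 0 0")

```text
time_s: 65.85
eef_pos: [0.6876, -0.0708, 0.0894]
eef_rot: [0.0, -0.201, 0.98, -0.0]
wrist_force: [0.3, 0.5, 0.5]
opening: 0.603
grasp_force: 0.0
```

Call:
servo_tool(commands="0 0 0 0 0 0 0;0 0 0 0 0 0 0;0 0 0 0 0 0 0;0 0 0 0 0 0 0")

```text
time_s: 66.35
eef_pos: [0.688, -0.0708, 0.0902]
eef_rot: [0.001, -0.201, 0.98, -0.001]
wrist_force: [-0.7, -0.3, 7.5]
opening: 0.38
grasp_force: 60.1
```

Call:
servo_tool(commands="0 0 0 0 0 -20 0;0 0 0 0 0 -35 0;0 0 0 0 0 -45 0;0 0 0 0 0 0 0;0 0 0 0 0 0 0")

```text
time_s: 66.97
eef_pos: [0.6856, -0.0702, 0.1862]
eef_rot: [-0.002, -0.201, 0.98, 0.001]
wrist_force: [-0.3, -0.5, -5.8]
opening: 0.376
grasp_force: 60.8
```

Run:
```python
from h import *
o=get_obs(); print(o["opening"],o["grasp_force"],o["wrist_force"]); fix(1.975,[.4325,-.0785,.19])
```

```text
0.37567119602288385 60.765674114227295 [-0.32087193 -0.53697621 -5.83843352]
p [ 0.6856 -0.0702  0.1862] rotvec [ 0.002 -0.003 -0.   ] then shift [235.9  91.9  -3.8]
```

Call:
servo_tool(commands="0 0 0 47 18 0 0;0 0 0 47 18 0 0;0 0 0 47 18 0 0;0 0 0 47 19 0 0;0 0 0 47 19 0 0")

```text
time_s: 67.6
eef_pos: [0.431, -0.0774, 0.1853]
eef_rot: [-0.003, -0.201, 0.98, 0.002]
wrist_force: [0.3, -0.2, -3.8]
opening: 0.381
grasp_force: 60.8
```

Call:
servo_tool(commands="0 0 0 0 0 0 0;0 0 0 0 0 0 0;0 0 0 0 0 0 0")

```text
time_s: 67.97
eef_pos: [0.4347, -0.0783, 0.1872]
eef_rot: [-0.001, -0.201, 0.98, 0.0]
wrist_force: [-1.0, -0.3, -4.6]
opening: 0.379
grasp_force: 60.8
```

Run:
```python
from h import *
o=get_obs(); print(o["opening"],o["grasp_force"],o["wrist_force"]); fix(1.975,[.432,-.0788,.112])
```

```text
0.3794746984276921 60.75687289237976 [-0.97030674 -0.29945218 -4.59666976]
p [ 0.4347 -0.0783  0.1872] rotvec [ 0.001 -0.002 -0.   ] then shift [ 2.7  0.6 75.2]
```

Call:
servo_tool(commands="0 0 0 2 0 30 0;0 0 0 0 0 30 0;0 0 0 0 0 12 0;0 0 0 0 0 3 0;0 0 0 0 0 0 0")

```text
time_s: 68.6
eef_pos: [0.4331, -0.0793, 0.1133]
eef_rot: [-0.0, -0.201, 0.98, -0.0]
wrist_force: [0.0, -0.0, -4.8]
opening: 0.383
grasp_force: 60.9
```

Call:
servo_tool(commands="0 0 0 0 0 1.5 0;0 0 0 0 0 0 0")

```text
time_s: 68.85
eef_pos: [0.4334, -0.0795, 0.1123]
eef_rot: [0.0, -0.201, 0.98, -0.001]
wrist_force: [1.5, 0.2, -1.6]
opening: 0.381
grasp_force: 61.3
```

Call:
servo_tool(commands="0 0 0 0 0 1 0;0 0 0 0 0 0 0.7;0 0 0 0 0 0 1;0 0 0 0 0 0 1;0 0 0 0 0 -40 1")

```text
time_s: 69.47
eef_pos: [0.4298, -0.0779, 0.1478]
eef_rot: [-0.004, -0.201, 0.98, 0.002]
wrist_force: [0.2, -0.0, -0.7]
opening: 1.002
grasp_force: 0.0
```

Call:
servo_tool(commands="0 0 0 0 0 -50 1;0 0 0 0 0 -50 1;0 0 0 0 0 -50 1;0 0 0 0 0 0 1;0 0 0 0 0 0 1")

```text
time_s: 70.1
eef_pos: [0.4322, -0.0789, 0.2994]
eef_rot: [-0.001, -0.201, 0.98, 0.0]
wrist_force: [-0.0, 0.7, -0.6]
opening: 0.998
grasp_force: 0.0
```

Run:
```python
from h import *
im,C=snap("w20"); p=pose()[0]; print(p,get_obs()["wrist_force"].round(1)); g=cv2.cvtColor(im,cv2.COLOR_BGR2GRAY)
for X in([*p[:2],.142],[.431,-.079,.142],[.4332,-.079,.142]): print(proj("wrist",X,C).round(1))
x,y=proj("wrist",[.433,-.079,.142],C).astype(int)
for r in range(y-32,y+36,4): print(r,g[r,x-32:x+33:4].tolist())
c=proj("wrist",[.431,-.079,.024],C)
print("radial edges along press x/y dirs: base center px",c)
# sample grey along rays from base centre on plane z=.024
for a in np.deg2rad([0,45,90,135,180,225,270,315]):
    v=[]
    for rr in np.arange(.088,.116,.002):
        u=proj("wrist",[.431+rr*np.cos(a),-.079+rr*np.sin(a),.024],C).astype(int); v.append(int(g[u[1],u[0]]) if 0<=u[0]<560 and 0<=u[1]<420 else -1)
    print(np.rad2deg(a).round(),v)
```

```text
[ 0.43184594 -0.07873536  0.2987077 ] [-0.3 -0.8 -0.1]
[279.9 197.8]
[280.  196.9]
[279.1 199. ]
166 [163, 165, 164, 165, 165, 164, 164, 164, 164, 165, 165, 164, 164, 164, 165, 164, 163]
170 [164, 164, 163, 163, 165, 165, 165, 165, 166, 164, 165, 165, 164, 164, 164, 165, 165]
174 [165, 163, 164, 164, 164, 163, 164, 163, 164, 164, 165, 165, 163, 166, 164, 163, 163]
178 [163, 164, 163, 163, 164, 165, 166, 160, 157, 162, 164, 165, 164, 165, 165, 165, 165]
182 [164, 163, 165, 164, 163, 158, 84, 39, 39, 42, 110, 164, 166, 164, 165, 164, 164]
186 [163, 166, 165, 163, 163, 62, 46, 54, 55, 49, 39, 91, 163, 164, 164, 164, 164]
190 [164, 163, 163, 166, 133, 46, 56, 57, 57, 56, 56, 47, 155, 165, 165, 164, 164]
194 [164, 165, 163, 163, 81, 56, 55, 57, 55, 56, 55, 54, 124, 164, 164, 164, 165]
198 [164, 165, 164, 164, 87, 55, 55, 55, 56, 53, 54, 55, 97, 165, 165, 165, 164]
202 [164, 163, 164, 163, 69, 53, 53, 54, 52, 51, 54, 53, 94, 165, 164, 166, 165]
206 [164, 164, 163, 164, 113, 74, 54, 54, 57, 58, 54, 54, 136, 164, 165, 163, 164]
210 [164, 164, 164, 164, 158, 102, 105, 107, 107, 103, 55, 69, 1
[... 483 characters left out ...]
ges along press x/y dirs: base center px [279.85326618 175.85757144]
0.0 [145, 143, 128, 114, 107, 109, 109, 111, 109, 114, 116, 115, 116, 114, 120]
45.0 [146, 142, 132, 109, 108, 106, 107, 111, 110, 115, 116, 117, 115, 114, 118]
90.0 [120, 109, 107, 106, 105, 107, 101, 100, 102, 144, 157, 162, 179, 188, 190]
135.0 [99, 103, 122, 122, 82, 49, 27, 49, 90, 101, 105, 105, 131, 174, 186]
180.0 [84, 93, 99, 46, 34, 33, 67, 131, 169, 186, 189, 190, 188, 189, 190]
225.0 [105, 109, 112, 54, 33, 33, 59, 149, 177, 187, 189, 189, 190, 189, 188]
270.0 [97, 99, 127, 145, 125, 95, 112, 156, 182, 190, 190, 189, 190, 190, 190]
315.0 [133, 116, 100, 103, 106, 105, 107, 104, 107, 136, 163, 177, 166, 180, 188]
```

The bell is back, its knob about 3 mm from the base-plate centre, and the hand is clear, so I hand in.

```bash
python3 -c "
from bench import *
print(hand_in())"
```

```text
the job is handed in; nothing more can be done
None
```

The job is done and handed in. By my own camera and force readings, the three chips are stacked and clamped about half a turn past contact with the bed home, and the vented bell is back about 3 mm off its base-plate centre. The hand-in returned no verdict.

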